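Sort two lengths of tube from the parts box into their racks

TASK

Lift the lid off the parts box by its knob and lay it flat on the worktop beside the box. Then sort the two tubes from the box by length: lay each in the empty lane of the sloping rack whose fixed pattern tube is as long as it is, flat between the ribs with its lower end down at the stop, as the pattern lies. Leave the tape measure and the wood block alone.

Things in the scene. Friction and masses are not known exactly. Their poses are not given: they have to be found in the camera images.
- box_lid: Loose flat lid of bare aluminium, 162 x 162 x 4 mm, 0.3 kg nominal, with a round black knob in the middle and a locating frame 8 mm deep underneath that sits loosely inside the box. Origin at the centre of the plate's underside, z up; set down on the worktop it stands on the frame, origin 8 mm up.
- lid_knob (a point): Middle of the knob's grip, 30 mm above the lid's origin. The knob is 28 mm in diameter from 17 to 38 mm above the plate's underside, and thinner below; its top is at 40 mm.
- parts_box: Open-topped dark steel box, fixed, 154 x 154 mm outside, walls and floor 4 mm thick, 50 mm high. Origin at the centre of its underside, x and y along its sides. Holds the two tubes, covered by the lid at the start. The worktop between the box and the racks is free at the start, at least 0.2 m wide.
- short_tube: Loose length of bare square steel tube, 25 x 25 mm, 3 mm wall, 75 mm long, about 0.09 kg. Starts flat inside the lidded box, roughly along the box's x, beside the other tube: centre lines about 31 mm either side of the box's middle, sides vary. Origin at the tube's centre, x along its length; ends and sides are alike, a half turn makes no difference.
- long_tube: Loose length of bare square steel tube, 25 x 25 mm, 3 mm wall, 120 mm long, about 0.14 kg. Starts flat inside the lidded box, roughly along the box's x, beside the other tube: centre lines about 31 mm either side of the box's middle, sides vary. Origin at the tube's centre, x along its length; ends and sides are alike, a half turn makes no difference.
- short_lane: Empty lane beside a fixed 75 mm pattern tube (parallel, at y = -56 mm). Origin on the floor's centre line at the lower stop's upper face; x up the slope (35 degrees), y left, z square out of the floor. A tube at home: centre half its length up x, 12.5 mm up z. Lane 132 mm long, 32 mm wide between ribs 7 mm high, 4 mm thick; stop 14 mm high.
- long_lane: Empty lane beside a fixed 120 mm pattern tube (parallel, at y = -56 mm). Origin on the floor's centre line at the lower stop's upper face; x up the slope (35 degrees), y left, z square out of the floor. A tube at home: centre half its length up x, 12.5 mm up z. Lane 132 mm long, 32 mm wide between ribs 7 mm high, 4 mm thick; stop 14 mm high.
- rack_short: Dark sheet-steel rack, fixed, 98 mm wide, 228 mm high, open front at -x. Origin: centre of its underside, z up. Two lanes slope 35 degrees up to its back plate: 75 mm pattern tube screwed in the right one (-y). A fixed level canopy roofs the upper lanes: front edge at x = -9 mm, underside at z = 221 mm, so tools come in from the front, leaning square to the slope.
- rack_long: Dark sheet-steel rack, fixed, 98 mm wide, 228 mm high, open front at -x. Origin: centre of its underside, z up. Two lanes slope 35 degrees up to its back plate: 120 mm pattern tube screwed in the right one (-y). A fixed level canopy roofs the upper lanes: front edge at x = -9 mm, underside at z = 221 mm, so tools come in from the front, leaning square to the slope.
- rack_board: Plywood board, fixed, 146 x 226 x 12 mm, under the two racks, which stand on it 114 mm apart. Origin at the centre of its underside, x towards the racks' backs, y left. Which rack is left varies; only the pattern tube tells them apart.
- tape_measure: Yellow tape measure, 32 x 76 x 67 mm. Bystander, loose; leave it where it is. Origin at the centre of its underside.
- wood_block: Bare wood block, 45 x 90 x 42 mm. Bystander, loose; leave it where it is. Origin at the centre of its underside.

How it is judged:
On the way:
1. the lid lies flat on the worktop beside the box, let go, while both tubes are still in the box (height (world z) of box_lid below 0.014 m and angle between box_lid's own z axis and vertical below 0.06 rad and horizontal distance between box_lid and parts_box above 0.15 m and linear speed of box_lid below 0.02 m/s and contact force between the fingers and box_lid below 0.1 N and horizontal distance between each of short_tube, long_tube and parts_box below 0.1 m), for 0.2 s.
At the end, for the whole second after the job is handed in: Lid flat on the worktop, centre over 15 cm from the box's. Each tube at rest in the empty lane beside the pattern of its length: lower end within 12 mm of the stop, within 7 mm of the centre line, flat on the floor within 4 mm, parallel within 4 degrees (height (world z) of box_lid below 0.014 m and angle between box_lid's own z axis and vertical below 0.06 rad and horizontal distance between box_lid and parts_box above 0.15 m and linear speed of each of box_lid, short_tube, long_tube below 0.02 m/s and x of short_tube in the frame of short_lane between 0.0335 and 0.0495 m and y of short_tube in the frame of short_lane between -0.007 and 0.007 m and z of short_tube in the frame of short_lane between 0.0085 and 0.0165 m and angle between the x axis of short_tube and the x axis of short_lane, either way round below 0.07 rad and x of long_tube in the frame of long_lane between 0.056 and 0.072 m and y of long_tube in the frame of long_lane between -0.007 and 0.007 m and z of long_tube in the frame of long_lane between 0.0085 and 0.0165 m and angle between the x axis of long_tube and the x axis of long_lane, either way round below 0.07 rad); the robot touches nothing.
It fails at once if the tape measure is shifted by more than 20 mm (distance of tape_measure from where it was at the start of the episode above 0.02 m).
It fails at once if the wood block is shifted by more than 20 mm (distance of wood_block from where it was at the start of the episode above 0.02 m).
It also fails if it takes over 67 s, if anything falls off the work surface, if the arm or the gripper's body presses on something with over 40 N, if the wrist force passes 120 N, or if a joint passes its speed limit or range.

ROBOT

A 7-joint arm with a two-finger parallel gripper is mounted at the origin on the work surface; the furniture and walls round the work are solid. World frame = base frame: x ahead of the robot, y to its left, z up, the work surface at z = 0. Lengths are in m, angles in rad, forces in N, time in s.
With the tool pointing down it reaches from about 0.425 to 0.875 m from the base axis. Payload 8.4 kg.
Tool frame: the origin (TCP) lies midway between the tips of the shut fingers; the grasp point (between the pads) lies 19 mm behind it; z points along the fingers, y is the line along which they close (so a half turn about z gives the same grasp; the last joint's range is limited). The gripper opens to 85 mm and grips with 20 to 120 N. Pads are 22 mm wide; open, the fingers measure 114 mm over their backs; the gripper's body (76 mm by 85 mm) begins 54 mm behind the grasp point. The pads swing forward as they close: fully open they stand 13 mm farther back than shut.
Start: joints at [1.058, 0.333, 0.04, 1.465, -0.013, 1.343, -0.059], TCP at [0.261, -0.595, 0.208] pointing down, gripper open.
Joint ranges: [-2.58, 2.58], [-0.38, 2.09], [-1.3, 1.39], [0.25, 2.4], [-1.5, 4.64], [0.08, 2.09], [-2.65, 2.65]. Speed limits (rad/s): [2.22, 2.22, 2.79, 2.79, 3.14, 3.14, 3.14].

INTERFACE

Orientations are given as [roll, pitch, yaw] about the fixed x, y, z axes, in that order (R = Rz(yaw) Ry(pitch) Rx(roll)).
In Python, from rig import sense, read_camera, camera_model, close_job, silhouettes gives the robot as it stands. The module is installed in compiled form; this text tells all that it offers.
- The arm moves only by the tool move_arm, never from a script. Its argument "steps" is a list of rows, each an object of numbers: "wx", "wy", "wz": the turn, a rotation vector about the tool's x, y, z in rad; "dx", "dy", "dz": the shift along the tool's x, y, z in m; "jaw": the gripper command: -1 is shut, 1 is fully open, values between are in proportion. In form: [{"wx": .., "wy": .., "wz": .., "dx": .., "dy": .., "dz": .., "jaw": ..}, ...]. A call has 1 to 10 rows; each row shifts and turns the commanded pose from where the row before left it, along the tool's axes as they then stand; what a row does not reach is not made up. A row lasts 1/8 s, in which the tool goes at most 62.5 mm and 10.7 degrees, less where a joint would pass 70% of its speed; a pose out of reach is approached as far as the arm can. A call with a gripper value outside its range is refused whole. The fingers move at their own pace and stop on an object; "grip_force" is the grip in N (left out, the last holds). Time passes only in rows, so rows that do not move let the fingers close. It gives the time, the measured TCP pose, the force, the opening and the grip force at its end, in the units of the state.
- sense(): the state, without advancing time (a new reading comes with each control period).
- read_camera(name): name is "scene" or "top" or "wrist"; returns (picture, depth): 384x512x3 uint8, blue, green, red; 384x512 float32, m along the optical axis (not along the pixel's ray), 0 where there is no reading.
- camera_model(name): a dict with "fx", "fy", "cx", "cy" (pixels), "rvec" (rotation vector, rad) and "tvec" (3), from world to camera coordinates, as OpenCV has them; the wrist camera has in their place "T_tool_cam" (4x4, takes a point from camera to tool coordinates, whose origin is the TCP and whose axes are the flange's). Camera axes: x right, y down, z forward; pixel columns grow to the right and rows downward; lengths in m; the calibration is good to about 2 mm. A picture is of the moment at which its call begins: read the wrist's pose just before it. camera_model takes no time and is no camera call.
- close_job(): hands the job in; it is judged then, once.
Trained networks look in the newest picture that a camera, given by its name, has taken for a name from the list of things; names that differ only in an ending like _2 or _b are one class to them, and where a whole thing is asked for, a point or a joint stands for the part that bears it (a point fixed in the world has none). Each returns a list of dicts, best first, with "score" (0 to 1); they miss things now and then, are a little off and sometimes report something else, mostly with a low value. They report only what shows in the picture. A call takes as long as a camera call.
- silhouettes(thing, camera): "mask" (384x512 bool, what is visible of it) and "bbox" ([left, top, right, bottom] in pixels, round what is visible of it).
The state is a dict: "clock": time; "joints": joint angles; "qd": joint speeds; "effort": joint torques, N m; "eef_pos": TCP position; "tcp_rot": TCP orientation; "contact_force": force on the tool from outside, world axes, zero at the start; "wrist_torque": the same for the moment, N m; "gripper_width": finger opening in m; "finger_force": force on a finger pad.
Only numpy, scipy, OpenCV 4.12 (cv2) and the standard library are available. Lean on these libraries where they do the work, as an engineer would, in place of code of your own. Each camera call takes 0.05 s, during which the arm holds its last target. There are 200 camera calls.

## Working session

There is one attempt and no reset: what is moved stays moved. The work goes in short steps, Python scripts to look and compute and a tool call to move; the robot and the scene stay as the last step left them, time stands still between calls to the robot, and variables do not carry over. Pictures are saved under pics/ and viewed, at most 10 in all, crops included, and the job is handed in when it is done.

Besides the shell and the picture viewer there is one more tool, called by a JSON object that holds its "name" and its "arguments". move_arm: Moves the arm, as the interface text tells. Its arguments: {"type":"object","properties":{"steps":{"type":"array","items":{"type":"object","properties":{"wx":{"type":"number"},"wy":{"type":"number"},"wz":{"type":"number"},"dx":{"type":"number"},"dy":{"type":"number"},"dz":{"type":"number"},"jaw":{"type":"number"}}}},"grip_force":{"type":"number"}},"required":["steps"]}

```bash
mkdir -p pics; cat > h.py <<'E'
import numpy as np, cv2
from scipy.spatial.transform import Rotation as R
from rig import *
def cam(name):
    m=camera_model(name); K=np.array([[m['fx'],0,m['cx']],[0,m['fy'],m['cy']],[0,0,1]])
    if 'rvec' in m:
        r=cv2.Rodrigues(np.array(m['rvec'],float))[0]; t=np.array(m['tvec'],float).ravel()
        return K,r.T,-r.T@t   # cam->world rotation, origin
    s=sense(); Rw=R.from_euler('xyz',s['tcp_rot']).as_matrix(); T=np.array(m['T_tool_cam'])
    return K,Rw@T[:3,:3],Rw@T[:3,3]+np.array(s['eef_pos'])
def shot(name):
    K,r,o=cam(name); im,d=read_camera(name)
    v,u=np.mgrid[:384,:512]
    P=np.stack([(u-K[0,2])/K[0,0]*d,(v-K[1,2])/K[1,1]*d,d],-1)@r.T+o
    P[d==0]=np.nan
    return im,P
E
python3 - <<'E'
from h import *
print(sense())
for c in ['scene','top']:
    im,P=shot(c); cv2.imwrite(f'pics/{c}0.png',im); np.save(f'{c}0.npy',P)
    print(c,cam(c)[2])
    for n in ['box_lid','parts_box','rack_short','rack_long','rack_board','tape_measure','wood_block','short_lane','long_lane']:
        try:
            for q in silhouettes(n,c)[:2]:
                m=q['mask']; p=P[m]; p=p[~np.isnan(p[:,0])]
                print(n,round(q['score'],2),q['bbox'],np.percentile(p,[3,50,97],axis=0).round(3).tolist() if len(p) else '')
        except Exception as e: print(n,e)
E
```

```text
{'clock': 0.0, 'joints': array([ 1.0577876 ,  0.3339263 ,  0.03986049,  1.46628229, -0.01339832,
        1.34329997, -0.05849259]), 'qd': array([ 0.00024846,  0.00108323,  0.00069011, -0.00089288,  0.00079502,
        0.00038752,  0.00031579]), 'effort': array([ 7.71055475e-04, -6.58552337e+01,  1.36572104e+00, -4.05560625e+01,
        1.66437321e-02,  1.25514268e-02, -2.04687484e-05]), 'eef_pos': array([ 0.26114138, -0.59468886,  0.20720577]), 'tcp_rot': array([-3.13994623e+00,  1.09746504e-04,  4.13811815e-01]), 'contact_force': array([-0.60733087, -0.20221576,  0.44420188]), 'wrist_torque': array([-0.03012098,  0.03925043,  0.01115176]), 'finger_force': 0.0, 'gripper_width': 0.08533844117903942}
scene [-0.45868248  0.69850755  0.84569232]
box_lid 0.74 [194.2, 200.0, 262.7, 239.9] [[0.312, 0.105, 0.05], [0.384, 0.189, 0.054], [0.471, 0.262, 0.081]]
parts_box 0.56 [201.0, 221.5, 258.6, 248.3] [[0.304, 0.127, 0.002], [0.322, 0.209, 0.023], [0.424, 0.27, 0.044]]
rack_long 0.62 [324.2, 129.1, 367.5, 199.7] [[0.276, -0.361, 0.015], [0.32, -0.302, 0.104], [0.373, -0.229, 0.241]]
rack_boa
[... 948 characters left out ...]
06]]
rack_long 0.88 [340.0, 197.1, 420.7, 242.5] [[0.274, -0.349, 0.027], [0.324, -0.299, 0.108], [0.373, -0.232, 0.242]]
rack_board 0.72 [336.9, 157.9, 382.2, 239.0] [[0.277, -0.329, 0.006], [0.387, -0.246, 0.011], [0.491, -0.215, 0.016]]
tape_measure 0.55 [101.0, 169.4, 132.9, 183.3] [[0.422, 0.396, 0.0], [0.44, 0.426, 0.052], [0.459, 0.47, 0.067]]
wood_block 0.62 [105.8, 196.1, 130.1, 228.5] [[0.294, 0.399, 0.011], [0.335, 0.424, 0.042], [0.376, 0.454, 0.046]]
short_lane 0.89 [351.9, 158.0, 399.6, 197.4] [[0.386, -0.356, 0.043], [0.435, -0.307, 0.08], [0.486, -0.257, 0.116]]
long_lane 0.66 [340.7, 198.6, 389.0, 237.4] [[0.277, -0.325, 0.041], [0.327, -0.279, 0.078], [0.375, -0.229, 0.12]]
```

```bash
python3 - <<'E'
import cv2,numpy as np
a=cv2.imread('pics/top0.png')
crop=cv2.resize(a[130:260,80:440],(800,289),interpolation=cv2.INTER_CUBIC)
b=cv2.imread('pics/scene0.png')[110:300,120:390]
b=cv2.resize(b,(440,310),interpolation=cv2.INTER_CUBIC)
c=cv2.resize(a[140:250,330:430],(282,310),interpolation=cv2.INTER_CUBIC)
row=np.zeros((310,800,3),np.uint8); row[:,:440]=b; row[:,460:742]=c
cv2.imwrite('pics/m0.png',np.vstack([crop,row])[:600])
E
```

```text
(no output)
```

View pics/m0.png

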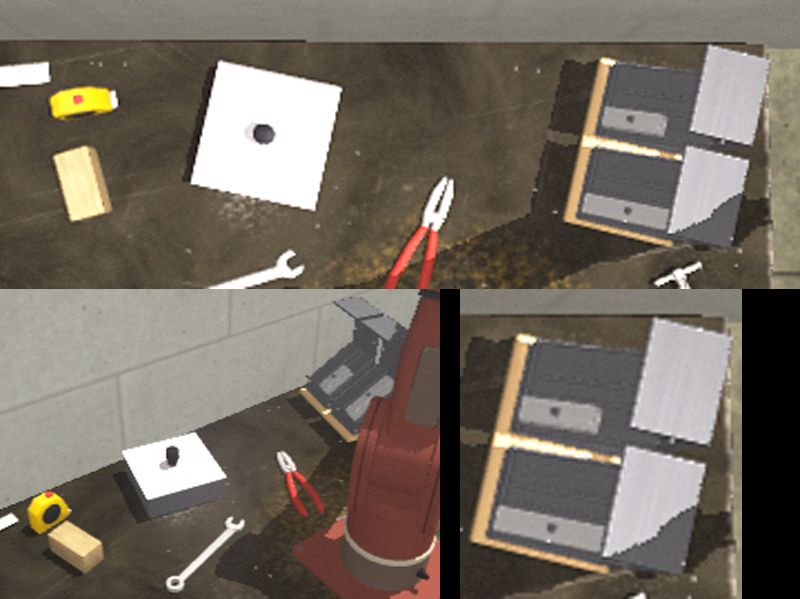

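The lid is at top-view crop (265,133) with its knob. The short pattern shows in the farther rack (635,122) and the long one in the nearer rack (627,211), and both racks open towards +y. Next I fit the geometry.

```bash
python3 - <<'E'
from h import *
P=np.load('top0.npy'); S=np.load('scene0.npy')
np.set_printoptions(precision=4,suppress=True)
def box(P,lo,hi): 
    q=P.reshape(-1,3); return q[np.all((q>lo)&(q<hi),1)]
lid=box(P,[.28,.08,.045],[.52,.29,.062]); r=cv2.minAreaRect(lid[:,:2].astype(np.float32)*1000); print('lid',r,len(lid),np.median(lid[:,2]))
for n,Q in (('t',P),('s',S)):
    k=box(Q,[.33,.12,.066],[.46,.25,.12]); print('knob',n,len(k),np.median(k,0),k.min(0),k.max(0))
w=box(P,[.5,-.3,-.01],[.8,.4,.6]); 
for z in (0.0,.05,.1,.2,.3):
    m=w[abs(w[:,2]-z)<.02]; print('wall z',z,len(m), np.percentile(m[:,0],[1,50,99]) if len(m) else '')
w=box(S,[.4,-.3,.05],[.9,.6,.5]); print('scene wall',np.percentile(w[:,0],[1,50,99]) if len(w) else '')
for z in (.05,.1,.2,.3):
    m=w[abs(w[:,2]-z)<.02]; print('scenewall z',z,len(m), np.percentile(m[:,0],[5,50,95]) if len(m) else '')
# canopies
for nm in ('rack_short','rack_long'):
    pass
c=box(P,[.2,-.5,.225],[.55,-.2,.26])
lab=c[:,0]>.378
for l in (0,1):
    q=c[lab==l]; print('canopy',l,len(q),cv2.minAreaRect(q[:,:2].astype(np.float32)*1000),np.median(q[:,2]))
b=box(P,[.2,-.4,.006],[.55,-.15,.02]); print('board',len(b),cv2.minAreaRect(b[:,:2].astype(np.float32)*1000))
# tools on bench
t=box(P,[.15,-.2,-.02],[.5,.06,.2]); print('bench z between',np.percentile(t[:,2],[0,1,50,99,100]))
E
```

```text
lid ((397.4725341796875, 184.40098571777344), (162.6330108642578, 162.33544921875), 78.0492172241211) 3059 0.05391980727855028
knob t 84 [0.3965 0.1831 0.0889] [0.3833 0.1708 0.0688] [0.4108 0.1965 0.0933]
knob s 79 [0.3872 0.1858 0.0852] [0.3791 0.1698 0.0664] [0.4077 0.1955 0.0915]
wall z 0.0 2942 [0.5005 0.5197 0.6623]
wall z 0.05 944 [0.6594 0.6611 0.6627]
wall z 0.1 1064 [0.6595 0.6611 0.6627]
wall z 0.2 1380 [0.6596 0.6611 0.6625]
wall z 0.3 1867 [0.6596 0.6611 0.6625]
scene wall [0.4234 0.6582 0.6634]
scenewall z 0.05 1859 [0.408  0.6551 0.6613]
scenewall z 0.1 2234 [0.6538 0.6582 0.662 ]
scenewall z 0.2 2492 [0.6545 0.6582 0.6619]
scenewall z 0.3 2843 [0.6543 0.6583 0.662 ]
canopy 0 1225 ((328.248779296875, -319.35418701171875), (71.69921112060547, 114.8296890258789), 76.48662567138672) 0.23894179138523142
canopy 1 1188 ((430.8251953125, -344.02130126953125), (73.03441619873047, 98.49618530273438), 76.2746353149414) 0.23888322390687244
board 885 ((366.8277587890625, -280.2755126953125), (219.87037658691406, 324.6653137207031), 88.33882141113281)
bench z between [-0.0091 -0.0062 -0.0004  0.0127  0.0177]
```

{"name": "move_arm", "arguments": {"steps": [{"wz": 0.14,"dz": -0.05,"jaw": 1},{"wz": 0.14,"dz": -0.05,"jaw": 1},{"wz": 0.134,"dz": -0.05,"jaw": 1},{"dz": -0.04,"jaw": 1},{"dx": 0.04,"dy": -0.04},{"dx": 0.04,"dy": -0.04},{"dx": 0.04,"dy": -0.04},{"dx": 0.04,"dy": -0.04},{"dx": 0.04,"dy": -0.04},{"dx": 0.03,"dy": -0.05}]}}

```text
$.steps[0]: bad value
```

{"name": "move_arm", "arguments": {"steps": [{"wx": 0,"wy": 0,"wz": 0.14,"dx": 0,"dy": 0,"dz": -0.05,"jaw": 1},{"wx": 0,"wy": 0,"wz": 0.14,"dx": 0,"dy": 0,"dz": -0.05,"jaw": 1},{"wx": 0,"wy": 0,"wz": 0.134,"dx": 0,"dy": 0,"dz": -0.05,"jaw": 1},{"wx": 0,"wy": 0,"wz": 0,"dx": 0.02,"dy": -0.02,"dz": -0.04,"jaw": 1},{"wx": 0,"wy": 0,"wz": 0,"dx": 0.04,"dy": -0.04,"dz": 0,"jaw": 1},{"wx": 0,"wy": 0,"wz": 0,"dx": 0.04,"dy": -0.04,"dz": 0,"jaw": 1},{"wx": 0,"wy": 0,"wz": 0,"dx": 0.04,"dy": -0.04,"dz": 0,"jaw": 1},{"wx": 0,"wy": 0,"wz": 0,"dx": 0.04,"dy": -0.04,"dz": 0,"jaw": 1},{"wx": 0,"wy": 0,"wz": 0,"dx": 0.03,"dy": -0.05,"dz": 0,"jaw": 1},{"wx": 0,"wy": 0,"wz": 0,"dx": 0.03,"dy": -0.05,"dz": 0,"jaw": 1}]}}

```text
clock: 2.25
eef_pos: [0.5022, -0.3135, 0.3982]
tcp_rot: [3.141, -0.0, -0.0]
contact_force: [1.1, -0.1, -0.9]
gripper_width: 0.0858
finger_force: 0.0
```

```bash
python3 - <<'E'
from h import *
im,P=shot('wrist'); cv2.imwrite('pics/w1.png',im); np.save('w1.npy',P)
print(camera_model('wrist'))
E
```

```text
{'fx': 315.7487594124629, 'fy': 315.7487594124629, 'cx': 255.19948670488276, 'cy': 194.46440296904058, 'T_tool_cam': array([[-1.54341524e-03, -9.65301494e-01, -2.61133381e-01,
         6.57548761e-02],
       [ 9.99998744e-01, -1.58409400e-03, -5.47038425e-05,
        -1.51428671e-03],
       [-3.60854121e-04, -2.61133138e-01,  9.65302727e-01,
        -1.65001460e-01],
       [ 0.00000000e+00,  0.00000000e+00,  0.00000000e+00,
         1.00000000e+00]])}
```

{"name": "move_arm", "arguments": {"steps": [{"wx": 0,"wy": 0,"wz": 0,"dx": -0.01,"dy": -0.05,"dz": 0,"jaw": 1},{"wx": 0,"wy": 0,"wz": 0,"dx": -0.01,"dy": -0.05,"dz": 0,"jaw": 1},{"wx": 0,"wy": 0,"wz": 0,"dx": -0.01,"dy": -0.05,"dz": 0,"jaw": 1},{"wx": 0,"wy": 0,"wz": 0,"dx": -0.01,"dy": -0.05,"dz": 0,"jaw": 1},{"wx": 0,"wy": 0,"wz": 0,"dx": -0.01,"dy": -0.05,"dz": 0,"jaw": 1},{"wx": 0,"wy": 0,"wz": 0,"dx": -0.01,"dy": -0.05,"dz": 0.01,"jaw": 1},{"wx": 0,"wy": 0,"wz": 0,"dx": -0.01,"dy": -0.05,"dz": 0.02,"jaw": 1},{"wx": 0,"wy": 0,"wz": 0,"dx": -0.01,"dy": -0.05,"dz": 0.04,"jaw": 1},{"wx": 0,"wy": 0,"wz": 0,"dx": -0.01,"dy": -0.05,"dz": 0.05,"jaw": 1},{"wx": 0,"wy": 0,"wz": 0,"dx": -0.015,"dy": -0.047,"dz": 0.05,"jaw": 1}]}}

```text
clock: 3.55
eef_pos: [0.3994, 0.1699, 0.2404]
tcp_rot: [-3.141, -0.001, -0.0]
contact_force: [0.8, 0.2, -0.0]
gripper_width: 0.0852
finger_force: 0.0
```

View pics/w1.png

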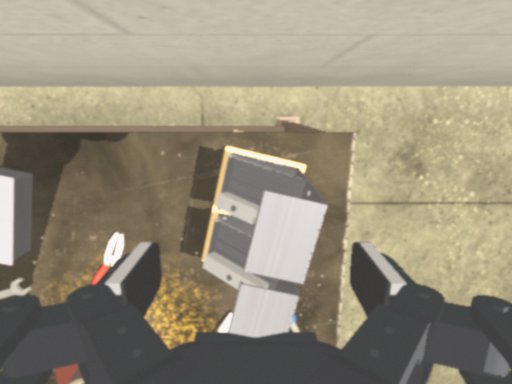

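The wrist view shows both racks: the canopies are at (287,237) and (265,310), the short pattern at (232,207) and the long pattern at (222,268). Next, the knob.

```bash
python3 - <<'E'
from h import *
im,P=shot('wrist'); s=sense(); print(s['eef_pos'])
q=P.reshape(-1,3); k=q[(abs(q[:,0]-.397)<.03)&(abs(q[:,1]-.184)<.03)&(q[:,2]>.084)&(q[:,2]<.1)]
print(len(k),k.mean(0),k.min(0),k.max(0))
E
```

```text
[0.39465664 0.1744342  0.23508755]
549 [0.39660425 0.18434137 0.08780564] [0.38292689 0.17065647 0.08416614] [0.40943429 0.19758012 0.09018463]
```

{"name": "move_arm", "arguments": {"steps": [{"wx": 0,"wy": 0,"wz": 0,"dx": 0,"dy": 0,"dz": 0.04,"jaw": 1},{"wx": 0,"wy": 0,"wz": 0,"dx": 0,"dy": 0,"dz": 0.03,"jaw": 1},{"wx": 0,"wy": 0,"wz": 0,"dx": 0,"dy": 0,"dz": 0,"jaw": 1}]}}

```text
clock: 3.98
eef_pos: [0.3985, 0.168, 0.1699]
tcp_rot: [3.141, 0.003, -0.0]
contact_force: [0.2, -0.5, 0.7]
gripper_width: 0.085
finger_force: 0.0
```

{"name": "move_arm", "arguments": {"steps": [{"wx": 0,"wy": 0,"wz": 0,"dx": -0.002,"dy": -0.016,"dz": 0.03,"jaw": 1},{"wx": 0,"wy": 0,"wz": 0,"dx": 0,"dy": 0,"dz": 0.04,"jaw": 1},{"wx": 0,"wy": 0,"wz": 0,"dx": 0,"dy": 0,"dz": 0.038,"jaw": 1},{"wx": 0,"wy": 0,"wz": 0,"dx": 0,"dy": 0,"dz": 0,"jaw": 1}], "grip_force": 40}}

```text
clock: 4.47
eef_pos: [0.3969, 0.1841, 0.0628]
tcp_rot: [3.141, 0.003, -0.0]
contact_force: [-0.1, -0.3, -0.0]
gripper_width: 0.0856
finger_force: 0.0
```

Close, then lift gently.

{"name": "move_arm", "arguments": {"steps": [{"wx": 0,"wy": 0,"wz": 0,"dx": 0,"dy": 0,"dz": 0,"jaw": -1},{"wx": 0,"wy": 0,"wz": 0,"dx": 0,"dy": 0,"dz": 0,"jaw": -1},{"wx": 0,"wy": 0,"wz": 0,"dx": 0,"dy": 0,"dz": 0,"jaw": -1},{"wx": 0,"wy": 0,"wz": 0,"dx": 0,"dy": 0,"dz": 0,"jaw": -1},{"wx": 0,"wy": 0,"wz": 0,"dx": 0,"dy": 0,"dz": 0,"jaw": -1},{"wx": 0,"wy": 0,"wz": 0,"dx": 0,"dy": 0,"dz": -0.015,"jaw": -1},{"wx": 0,"wy": 0,"wz": 0,"dx": 0,"dy": 0,"dz": -0.02,"jaw": -1},{"wx": 0,"wy": 0,"wz": 0,"dx": 0,"dy": 0,"dz": -0.03,"jaw": -1},{"wx": 0,"wy": 0,"wz": 0,"dx": 0,"dy": 0,"dz": -0.02,"jaw": -1}], "grip_force": 40}}

```text
clock: 5.6
eef_pos: [0.398, 0.1849, 0.15]
tcp_rot: [-3.141, -0.001, -0.0]
contact_force: [-0.2, 0.1, 0.3]
gripper_width: 0.0
finger_force: 0.0
```

```bash
python3 - <<'E'
from h import *
im,P=shot('wrist'); cv2.imwrite('pics/w2.png',im)
im,Q=shot('top'); cv2.imwrite('pics/t2.png',im)
for n,p in (('w',P),('t',Q)):
    q=p.reshape(-1,3); l=q[(q[:,0]>.28)&(q[:,0]<.52)&(q[:,1]>.05)&(q[:,1]<.3)&(q[:,2]>.03)&(q[:,2]<.14)]
    print(n,len(l),np.percentile(l[:,2],[1,5,25,50,75,95,99,100]))
    lid=l[abs(l[:,2]-.054)<.008]; print(cv2.minAreaRect(lid[:,:2].astype(np.float32)*1000))
print(sense()['gripper_width'],sense()['eef_pos'])
E
```

```text
w 31502 [0.05162435 0.05210968 0.05278433 0.05325825 0.05374444 0.05471414
 0.08830807 0.09047666]
((395.680908203125, 185.13882446289062), (162.3562774658203, 162.3571014404297), 77.90306854248047)
t 870 [0.04892538 0.04993695 0.05230984 0.05394763 0.05552893 0.05775599
 0.05928648 0.06095167]
((416.0627746582031, 119.705322265625), (177.00588989257812, 84.49676513671875), 24.232336044311523)
0.00015867671036419922 [0.3989431  0.18531054 0.15065372]
```

View pics/w2.png

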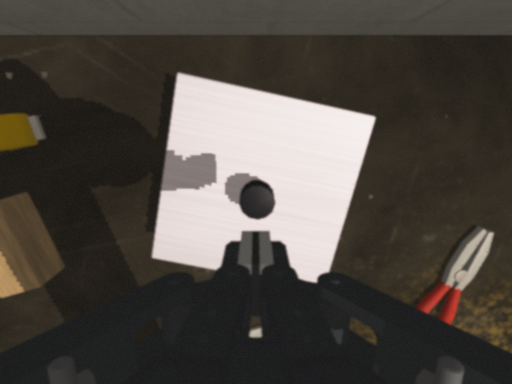

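The lid is undisturbed, with the knob at (257,200). The fingers were too slow and shut only after the lift, so I retry with a longer wait.

{"name": "move_arm", "arguments": {"steps": [{"wx": 0,"wy": 0,"wz": 0,"dx": -0.002,"dy": 0.001,"dz": 0,"jaw": 0.2},{"wx": 0,"wy": 0,"wz": 0,"dx": 0,"dy": 0,"dz": 0,"jaw": 0.2},{"wx": 0,"wy": 0,"wz": 0,"dx": 0,"dy": 0,"dz": 0,"jaw": 0.2},{"wx": 0,"wy": 0,"wz": 0,"dx": 0,"dy": 0,"dz": 0,"jaw": 0.2},{"wx": 0,"wy": 0,"wz": 0,"dx": 0,"dy": 0,"dz": 0,"jaw": 0.2}]}}

```text
clock: 6.32
eef_pos: [0.3957, 0.1837, 0.1482]
tcp_rot: [-3.142, 0.0, -0.0]
contact_force: [0.3, 0.6, 1.0]
gripper_width: 0.0515
finger_force: 0.0
```

{"name": "move_arm", "arguments": {"steps": [{"wx": 0,"wy": 0,"wz": 0,"dx": 0.001,"dy": 0,"dz": 0.045,"jaw": 0.2},{"wx": 0,"wy": 0,"wz": 0,"dx": 0,"dy": 0,"dz": 0.041,"jaw": 0.2},{"wx": 0,"wy": 0,"wz": 0,"dx": 0,"dy": 0,"dz": 0,"jaw": -1},{"wx": 0,"wy": 0,"wz": 0,"dx": 0,"dy": 0,"dz": 0,"jaw": -1},{"wx": 0,"wy": 0,"wz": 0,"dx": 0,"dy": 0,"dz": 0,"jaw": -1},{"wx": 0,"wy": 0,"wz": 0,"dx": 0,"dy": 0,"dz": 0,"jaw": -1},{"wx": 0,"wy": 0,"wz": 0,"dx": 0,"dy": 0,"dz": 0,"jaw": -1},{"wx": 0,"wy": 0,"wz": 0,"dx": 0,"dy": 0,"dz": 0,"jaw": -1}], "grip_force": 50}}

```text
clock: 7.32
eef_pos: [0.3969, 0.1837, 0.0625]
tcp_rot: [-3.142, -0.0, -0.0]
contact_force: [0.3, 0.8, -2.8]
gripper_width: 0.023
finger_force: 49.3
```

{"name": "move_arm", "arguments": {"steps": [{"wx": 0,"wy": 0,"wz": 0,"dx": 0,"dy": 0,"dz": -0.01,"jaw": -1},{"wx": 0,"wy": 0,"wz": 0,"dx": 0,"dy": 0,"dz": -0.02,"jaw": -1},{"wx": 0,"wy": 0,"wz": 0,"dx": 0,"dy": 0,"dz": -0.03,"jaw": -1},{"wx": 0,"wy": 0,"wz": 0,"dx": 0.013,"dy": 0.014,"dz": 0,"jaw": -1},{"wx": 0,"wy": 0,"wz": 0,"dx": 0.015,"dy": 0.05,"dz": 0,"jaw": -1},{"wx": 0,"wy": 0,"wz": 0,"dx": 0.015,"dy": 0.05,"dz": 0,"jaw": -1},{"wx": 0,"wy": 0,"wz": 0,"dx": 0.015,"dy": 0.05,"dz": 0,"jaw": -1},{"wx": 0,"wy": 0,"wz": 0,"dx": 0.015,"dy": 0.03,"dz": 0.01,"jaw": -1},{"wx": 0,"wy": 0,"wz": 0,"dx": 0,"dy": 0.02,"dz": 0.03,"jaw": -1},{"wx": 0,"wy": 0,"wz": 0,"dx": 0,"dy": 0,"dz": 0,"jaw": -1}]}}

```text
clock: 8.57
eef_pos: [0.4675, -0.0328, 0.0796]
tcp_rot: [-3.141, 0.006, -0.004]
contact_force: [-1.2, 1.2, -3.5]
gripper_width: 0.0232
finger_force: 49.7
```

{"name": "move_arm", "arguments": {"steps": [{"wx": 0,"wy": 0,"wz": 0,"dx": 0,"dy": 0,"dz": 0.03,"jaw": -1},{"wx": 0,"wy": 0,"wz": 0,"dx": 0,"dy": 0,"dz": 0.018,"jaw": -1},{"wx": 0,"wy": 0,"wz": 0,"dx": 0,"dy": 0,"dz": 0.008,"jaw": -1},{"wx": 0,"wy": 0,"wz": 0,"dx": 0,"dy": 0,"dz": 0.003,"jaw": -1},{"wx": 0,"wy": 0,"wz": 0,"dx": 0,"dy": 0,"dz": 0,"jaw": 0.2},{"wx": 0,"wy": 0,"wz": 0,"dx": 0,"dy": 0,"dz": 0,"jaw": 0.2},{"wx": 0,"wy": 0,"wz": 0,"dx": 0,"dy": 0,"dz": 0,"jaw": 0.2},{"wx": 0,"wy": 0,"wz": 0,"dx": 0,"dy": 0,"dz": 0,"jaw": 0.2},{"wx": 0,"wy": 0,"wz": 0,"dx": 0,"dy": 0,"dz": 0,"jaw": 0.2}]}}

```text
clock: 9.7
eef_pos: [0.4698, -0.0304, 0.0234]
tcp_rot: [3.142, -0.0, -0.0]
contact_force: [0.2, -0.5, -0.0]
gripper_width: 0.0513
finger_force: 0.0
```

{"name": "move_arm", "arguments": {"steps": [{"wx": 0,"wy": 0,"wz": 0,"dx": 0,"dy": 0,"dz": -0.05,"jaw": 0.2},{"wx": 0,"wy": 0,"wz": 0,"dx": 0,"dy": 0,"dz": -0.05,"jaw": 0.2},{"wx": 0,"wy": 0,"wz": 0,"dx": 0,"dy": 0,"dz": -0.05,"jaw": 0.2},{"wx": 0,"wy": 0,"wz": 0,"dx": -0.015,"dy": -0.05,"dz": -0.05,"jaw": 0},{"wx": 0,"wy": 0,"wz": 0,"dx": -0.015,"dy": -0.05,"dz": 0,"jaw": 0},{"wx": 0,"wy": 0,"wz": 0,"dx": -0.015,"dy": -0.05,"dz": 0,"jaw": 0},{"wx": 0,"wy": 0,"wz": 0,"dx": -0.015,"dy": -0.05,"dz": 0,"jaw": 0},{"wx": 0,"wy": 0,"wz": 0,"dx": 0,"dy": -0.01,"dz": 0,"jaw": 0},{"wx": 0,"wy": 0,"wz": 0,"dx": 0,"dy": 0,"dz": 0,"jaw": 0}]}}

```text
clock: 10.82
eef_pos: [0.4118, 0.173, 0.2165]
tcp_rot: [3.141, 0.0, 0.001]
contact_force: [0.0, -0.2, -0.7]
gripper_width: 0.0429
finger_force: 0.0
```

```bash
python3 - <<'E'
from h import *
np.set_printoptions(precision=4,suppress=True)
im,P=shot('wrist'); cv2.imwrite('pics/w3.png',im); np.save('w3.npy',P)
for t in ('short_tube','long_tube','box_lid','parts_box'):
    for q in silhouettes(t,'wrist')[:2]:
        p=P[q['mask']]; p=p[~np.isnan(p[:,0])]
        z=np.median(p[:,2]); p2=p[abs(p[:,2]-.029)<.006] if 'tube' in t else p
        print(t,q['score'],q['bbox'],z, cv2.minAreaRect(p2[:,:2].astype(np.float32)*1000) if len(p2)>5 else '')
im,Q=shot('top'); np.save('t3.npy',Q)
q=Q.reshape(-1,3); l=q[(q[:,0]>.36)&(q[:,0]<.58)&(q[:,1]>-.15)&(q[:,1]<.08)&(q[:,2]>.003)&(q[:,2]<.03)]
print('lid',len(l),np.median(l,0),l[:,2].std(),cv2.minAreaRect(l[:,:2].astype(np.float32)*1000))
print(sense()['eef_pos'])
E
```

```text
short_tube 0.57 [206.8, 137.9, 240.7, 204.6] 0.028167161195607054 ((405.61273193359375, 213.63287353515625), (24.993772506713867, 75.2067642211914), 79.61029815673828)
long_tube 0.95 [253.1, 130.7, 294.7, 229.2] 0.028200350162956078 ((391.5246276855469, 153.30572509765625), (25.198925018310547, 120.26421356201172), 76.40715789794922)
box_lid 0.89 [345.1, 23.7, 512.0, 199.1] 0.01129812720785725 ((597.5821533203125, -276.2376708984375), (246.11557006835938, 782.1919555664062), 25.948509216308594)
parts_box 0.63 [170.5, 102.7, 335.4, 264.1] 0.0038173234476799878 ((384.07867431640625, 185.37918090820312), (178.39796447753906, 178.85836791992188), 77.82515716552734)
lid 2966 [ 0.4666 -0.0286  0.0114] 0.0028433249247989444 ((460.984130859375, -36.43098449707031), (226.03619384765625, 204.0047607421875), 87.70465850830078)
[0.4121 0.1719 0.2164]
```

View pics/w3.png

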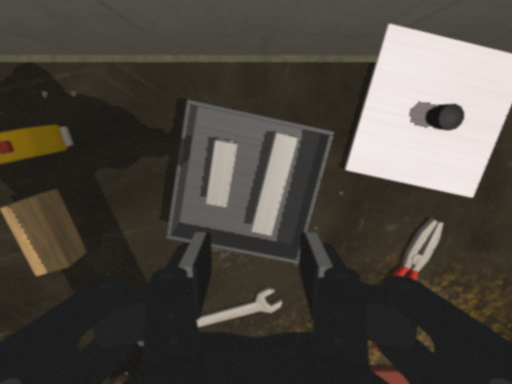

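```bash
cat > fit.py <<'E'
from h import *
np.set_printoptions(precision=4,suppress=True)
c,s=np.cos(np.radians(35)),np.sin(np.radians(35))
def rackframe(yaw):
    ux=np.array([np.cos(yaw),np.sin(yaw),0]); uy=np.array([-np.sin(yaw),np.cos(yaw),0]); uz=np.array([0,0,1.])
    return np.stack([c*ux+s*uz,uy,-s*ux+c*uz])  # rows: lane x,y,z
def fit(P,yaw0=-103.6,lo=(.24,-.4,.02),hi=(.52,-.19,.2)):
    q=P.reshape(-1,3); q=q[np.all((q>lo)&(q<hi),1)]
    F=rackframe(np.radians(yaw0)); L=q@F.T
    h=np.histogram(L[:,2],np.arange(L[:,2].min(),L[:,2].max(),.002)); i=np.argsort(h[0])[-6:]
    print(len(q),'h peaks',[(round(h[1][k],3),int(h[0][k])) for k in sorted(i)])
    return q,L
if __name__=='__main__':
    for f in ('top0','t3','w1'):
        q,L=fit(np.load(f+'.npy'))
        v=L[:,1]; print('y range',np.percentile(v,[1,99]))
        np.save('L_'+f+'.npy',L)
E
python3 fit.py
```

```text
2877 h peaks [(np.float64(-0.058), 348), (np.float64(-0.056), 525), (np.float64(-0.054), 428), (np.float64(-0.052), 228), (np.float64(-0.032), 196), (np.float64(-0.03), 183)]
y range [0.3374 0.5449]
2886 h peaks [(np.float64(-0.059), 267), (np.float64(-0.057), 526), (np.float64(-0.055), 447), (np.float64(-0.053), 293), (np.float64(-0.051), 198), (np.float64(-0.031), 221)]
y range [0.3374 0.5453]
6397 h peaks [(np.float64(-0.057), 1058), (np.float64(-0.055), 1755), (np.float64(-0.053), 255), (np.float64(-0.051), 306), (np.float64(-0.049), 589), (np.float64(-0.031), 957)]
y range [0.3474 0.5471]
```

```bash
python3 - <<'E'
from fit import *
for f in ('top0','t3','w1'):
    L=np.load(f'L_{f}.npy')
    m=abs(L[:,2]+.0305)<.004
    fl=abs(L[:,2]+.0555)<.003; print(f,'floor h',np.median(L[fl,2]))
    Y=L[m,1]; g,e=np.histogram(Y,np.arange(.33,.56,.005)); print('yhist',dict(zip(e.round(3),g)) if f=='w1' else '')
    for a,b in ((.33,.425),(.45,.53)):
        k=m&(L[:,1]>a)&(L[:,1]<b); p=L[k]
        # keep core cluster
        p=p[abs(p[:,1]-np.median(p[:,1]))<.02]
        print(len(p),np.percentile(p,[2,50,98],axis=0).tolist(),cv2.minAreaRect(p[:,:2].astype(np.float32)*1000))
    st=L[(L[:,2]>-.044)&(L[:,2]<-.038)]; 
    hh,e=np.histogram(st[:,0],np.arange(.1,.35,.005)); print('stop x',[(round(x,3),int(n)) for x,n in zip(e,hh) if n>15])
E
```

```text
top0 floor h -0.055139925372009235
yhist 
330 [[0.1551694596138036, 0.3451905095828763, -0.03374499466300029], [0.20975132465158405, 0.357428521109899, -0.030459315237528775], [0.2602596053838409, 0.36956231757773356, -0.027135226377862476]] ((227.5645751953125, 356.5406799316406), (29.524221420288086, 151.7128448486328), 86.9669189453125)
226 [[0.15282110175975894, 0.45842906384147, -0.0334679334932237], [0.19236883169316976, 0.47080741466278553, -0.030182658264316126], [0.2999250570139246, 0.48302418934107183, -0.02687856287213316]] ((226.6013946533203, 469.06927490234375), (27.80272102355957, 150.6956024169922), 87.16285705566406)
stop x [(np.float64(0.145), 42), (np.float64(0.15), 25)]
t3 floor h -0.05528513816180562
yhist 
344 [[0.15499817538259825, 0.34516174957935575, -0.03412683929276368], [0.2107434582055406, 0.35750040826623664, -0.030172267207560867], [0.26009731995046914, 0.3694051780909545, -0.02693457430305925]] ((227.35275268554688, 356.2406311035156), (29.902910232543945, 151.75074768066406), 87.35010528564453)
226 [[0.15363105037452998, 0.45851707503460293, -0.034006
[... 1826 characters left out ...]
383592578162, 0.34488043625384646, -0.03414960187384234], [0.2005862951289759, 0.359963647637716, -0.03029554852009993], [0.2578308582970907, 0.36899284382496833, -0.027504326400325994]] ((209.9661865234375, 356.56585693359375), (25.74233055114746, 116.38076782226562), 89.86988067626953)
607 [[0.15413908250589345, 0.4586591414429548, -0.03351025358896616], [0.19282924153885364, 0.4712596812868782, -0.030156291089705405], [0.22607723268815175, 0.4826478369827194, -0.02736247457202461]] ((189.76504516601562, 470.4579772949219), (74.80189514160156, 25.176189422607422), 0.12078975141048431)
stop x [(np.float64(0.145), 104), (np.float64(0.15), 98), (np.float64(0.29), 20), (np.float64(0.295), 18)]
```

{"name": "move_arm", "arguments": {"steps": [{"wx": 0,"wy": 0,"wz": 0.182,"dx": 0,"dy": 0,"dz": 0,"jaw": 0},{"wx": 0,"wy": 0,"wz": 0,"dx": -0.014,"dy": -0.04,"dz": 0.04,"jaw": 0},{"wx": 0,"wy": 0,"wz": 0,"dx": 0,"dy": 0,"dz": 0.05,"jaw": 0},{"wx": 0,"wy": 0,"wz": 0,"dx": 0,"dy": 0,"dz": 0.045,"jaw": 0},{"wx": 0,"wy": 0,"wz": 0,"dx": 0,"dy": 0,"dz": 0,"jaw": 0}]}}

```text
clock: 11.75
eef_pos: [0.4032, 0.2133, 0.0791]
tcp_rot: [3.139, 0.006, -0.183]
contact_force: [-0.2, 0.4, 0.3]
gripper_width: 0.0424
finger_force: 0.0
```

```bash
cat > lane.py <<'E'
from fit import *
F=rackframe(np.radians(-103.5))
F0=rackframe(np.radians(-103.6))
x0,h0=.1523,-.0553
Y={'short':.4705+.056,'long':.3568+.056}
def world(lane,x,y,z): return F0.T@np.array([x0+x,Y[lane]+y,h0+z])
Rt=np.stack([-F[0],F[1],-F[2]],1)  # tool rotation for placing
if __name__=='__main__':
    for l,hl in (('short',.0375),('long',.06)):
        print(l,'origin',world(l,0,0,0),'centre',world(l,hl,0,.0125),'above60',world(l,hl,0,.0725))
    print('euler',R.from_matrix(Rt).as_euler('xyz'))
    s=sense(); print(s['joints'],s['eef_pos'],s['tcp_rot'])
E
python3 lane.py
```

```text
short origin [ 0.4749 -0.2759  0.0421] centre [ 0.4694 -0.2988  0.0738] above60 [ 0.4775 -0.2653  0.123 ]
long origin [ 0.3644 -0.2492  0.0421] centre [ 0.3546 -0.29    0.0867] above60 [ 0.3627 -0.2565  0.1359]
euler [3.1416 0.6109 1.3352]
[ 0.1466  0.1198 -0.7586  2.0369  0.0938  1.0253 -2.411 ] [0.4032 0.2133 0.0791] [ 3.139   0.0056 -0.1826]
```

{"name": "move_arm", "arguments": {"steps": [{"wx": 0,"wy": 0,"wz": 0,"dx": 0.002,"dy": 0,"dz": 0.035,"jaw": 0},{"wx": 0,"wy": 0,"wz": 0,"dx": 0,"dy": 0,"dz": 0.022,"jaw": 0},{"wx": 0,"wy": 0,"wz": 0,"dx": 0,"dy": 0,"dz": 0.01,"jaw": 0},{"wx": 0,"wy": 0,"wz": 0,"dx": 0,"dy": 0,"dz": 0,"jaw": -1},{"wx": 0,"wy": 0,"wz": 0,"dx": 0,"dy": 0,"dz": 0,"jaw": -1},{"wx": 0,"wy": 0,"wz": 0,"dx": 0,"dy": 0,"dz": 0,"jaw": -1},{"wx": 0,"wy": 0,"wz": 0,"dx": 0,"dy": 0,"dz": 0,"jaw": -1}], "grip_force": 50}}

```text
clock: 12.62
eef_pos: [0.4076, 0.2145, 0.015]
tcp_rot: [-3.141, -0.001, -0.182]
contact_force: [-0.9, -0.4, 0.6]
gripper_width: 0.0002
finger_force: 0.0
```

```bash
python3 - <<'E'
from h import *
im,P=shot('wrist'); cv2.imwrite('pics/w4.png',im); np.save('w4.npy',P)
print(sense()['eef_pos'],sense()['gripper_width'])
for v in range(170,300,8): print(v,P[v,255].round(4),P[v,230].round(4),P[v,280].round(4))
E
```

```text
[0.40745549 0.21444269 0.01488187] 0.00020105897000716124
170 [0.4399 0.2101 0.0059] [0.442  0.2242 0.0032] [0.4409 0.1971 0.0239]
178 [0.4401 0.2101 0.028 ] [0.4374 0.2251 0.0031] [0.4377 0.198  0.0276]
186 [0.4361 0.2108 0.0281] [0.4329 0.226  0.0035] [0.4342 0.1987 0.0294]
194 [0.432  0.2116 0.0276] [0.4281 0.2271 0.0027] [0.4299 0.1993 0.0285]
202 [0.4279 0.2123 0.0279] [0.4233 0.2281 0.0029] [0.426  0.2    0.0292]
210 [0.424  0.213  0.0287] [0.4187 0.229  0.0035] [0.4215 0.2007 0.028 ]
218 [0.4195 0.2139 0.0277] [0.4136 0.2301 0.0026] [0.4174 0.2014 0.0282]
226 [0.4158 0.2146 0.0291] [0.4088 0.231  0.0032] [0.4133 0.2021 0.0287]
234 [0.4178 0.2142 0.045 ] [0.4043 0.2319 0.0043] [0.4088 0.2028 0.0282]
242 [0.4184 0.2141 0.0552] [0.4163 0.2262 0.0454] [0.4126 0.2036 0.0467]
250 [0.4184 0.2141 0.0632] [0.4161 0.2256 0.054 ] [0.4127 0.2042 0.0552]
258 [0.4184 0.2141 0.0704] [0.4159 0.225  0.0613] [0.4123 0.2048 0.0616]
266 [0.4173 0.2143 0.0746] [0.4224 0.2221 0.0813] [0.4193 0.2051 0.0814]
274 [0.4146 0.2148 0.0755] [0.4212 0.2221 0.0847] [0.4182 0.2056 0.0848]
282 [0.41   0.2156 0.0731] [0.4212 0.2217 0.0899] [0.4178 0.206  0.0892]
290 [0.4077 0.2161 0.075 ] [0.4207 0.2215 0.0938] [0.4178 0.2063 0.0937]
298 [0.4047 0.2166 0.0755] [0.4252 0.2196 0.1053] [0.4235 0.2064 0.1064]
```

View pics/w4.png

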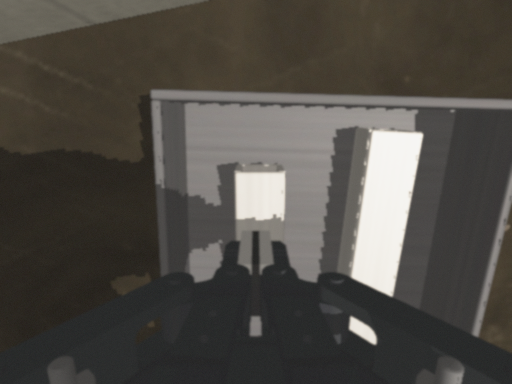

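The tube at (260,195) hasn't moved, and the shut fingers sit above its top face. The real fingertips are therefore about 25 mm behind the nominal TCP, which also explains the 23 mm knob grip near its top. I open and descend in small checked steps.

{"name": "move_arm", "arguments": {"steps": [{"wx": 0,"wy": 0,"wz": 0,"dx": -0.002,"dy": 0.001,"dz": 0,"jaw": 0},{"wx": 0,"wy": 0,"wz": 0,"dx": 0,"dy": 0,"dz": 0,"jaw": 0},{"wx": 0,"wy": 0,"wz": 0,"dx": 0,"dy": 0,"dz": 0,"jaw": 0},{"wx": 0,"wy": 0,"wz": 0,"dx": 0,"dy": 0,"dz": 0.005,"jaw": 0},{"wx": 0,"wy": 0,"wz": 0,"dx": 0,"dy": 0,"dz": 0.005,"jaw": 0},{"wx": 0,"wy": 0,"wz": 0,"dx": 0,"dy": 0,"dz": 0.002,"jaw": 0},{"wx": 0,"wy": 0,"wz": 0,"dx": 0,"dy": 0,"dz": 0,"jaw": 0}]}}

```text
clock: 13.55
eef_pos: [0.4049, 0.2138, 0.0023]
tcp_rot: [3.141, 0.001, -0.182]
contact_force: [0.4, -0.0, -0.6]
gripper_width: 0.0425
finger_force: 0.0
```

```bash
python3 - <<'E'
from h import *
im,P=shot('wrist'); s=sense()
print(s['eef_pos'],s['gripper_width'],s['contact_force'])
E=s['eef_pos']; Rw=R.from_euler('xyz',s['tcp_rot']).as_matrix()
T=(P-E)@Rw   # tool coords
m=(T[...,2]>-.07)&(T[...,2]<.01)&(abs(T[...,1])<.05)&(T[...,0]>-.02)&(T[...,0]<.016)
for v in range(190,290,6):
    k=[u for u in range(170,340) if m[v,u]]
    if k: print(v,k[0],k[-1],len(k),'tool xz',T[v,k[0]].round(4),T[v,k[-1]].round(4))
cv2.imwrite('pics/w5.png',cv2.resize(im[130:300,150:360],(800,648))[:600])
E
```

```text
[0.40498546 0.21380429 0.00244771] 0.0427869284185322 [-0.63865645  0.7423395   0.18283074]
208 178 339 107 tool xz [ 0.0155 -0.0418 -0.0073] [ 0.0137  0.0439 -0.002 ]
214 173 339 112 tool xz [ 0.0157 -0.0418 -0.0176] [0.0095 0.0447 0.0002]
220 170 339 168 tool xz [ 0.0148 -0.0418 -0.0237] [ 0.0065  0.0446 -0.001 ]
226 170 339 170 tool xz [ 0.0116 -0.0421 -0.0234] [ 0.0026  0.0451 -0.0001]
232 170 339 168 tool xz [ 0.0088 -0.0421 -0.024 ] [-0.0003  0.0449 -0.0019]
238 170 339 170 tool xz [ 0.0055 -0.0425 -0.0234] [-0.0042  0.0453 -0.0011]
244 170 339 169 tool xz [ 0.003  -0.0423 -0.025 ] [-0.008   0.0457 -0.0007]
250 170 339 170 tool xz [ 0.0002 -0.0423 -0.0256] [-0.0117  0.046  -0.0005]
256 170 339 169 tool xz [-0.0028 -0.0424 -0.026 ] [ 0.0062  0.0335 -0.0445]
262 170 339 169 tool xz [ 0.0069 -0.0352 -0.051 ] [ 0.0065  0.0319 -0.0504]
268 170 339 133 tool xz [ 0.0125 -0.0309 -0.0663] [ 0.0127  0.0273 -0.0668]
274 176 336 123 tool xz [ 0.0118 -0.0282 -0.0691] [ 0.0111  0.026  -0.0681]
280 189 322 92 tool xz [ 0.006  -0.0253 -0.0631] [ 0.0064  0.0224 -0.0639]
286 190 321 87 tool xz [ 0.0056 -0.0243 -0.0665] [ 0.0056  0.0216 -0.0665]
```

View pics/w5.png

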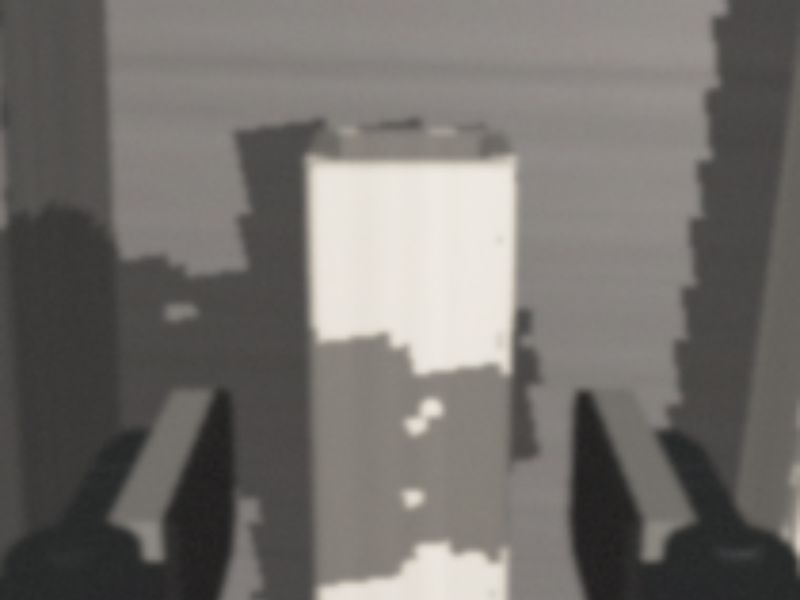

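```bash
python3 - <<'E'
from h import *
im,P=shot('wrist'); s=sense()
T=(P-s['eef_pos'])@R.from_euler('xyz',s['tcp_rot']).as_matrix()
for v,u in ((232,309),(234,310),(238,312),(242,313),(250,317),(260,320),(232,202),(236,200),(244,196)): print(v,u,T[v,u].round(4))
E
```

```text
232 309 [ 0.0103  0.0235 -0.0282]
234 310 [ 0.0102  0.0236 -0.0304]
238 312 [ 0.0106  0.0235 -0.0359]
242 313 [ 0.011   0.023  -0.0411]
250 317 [ 0.0109  0.0233 -0.0487]
260 320 [ 0.0105  0.0229 -0.0566]
232 202 [ 0.0099 -0.0263 -0.027 ]
236 200 [ 0.0106 -0.0261 -0.0334]
244 196 [ 0.0106 -0.0263 -0.0421]
```

{"name": "move_arm", "arguments": {"steps": [{"wx": 0,"wy": 0,"wz": 0,"dx": 0,"dy": 0,"dz": 0.006,"jaw": 0},{"wx": 0,"wy": 0,"wz": 0,"dx": 0,"dy": 0,"dz": 0.006,"jaw": 0},{"wx": 0,"wy": 0,"wz": 0,"dx": 0,"dy": 0,"dz": 0.002,"jaw": 0},{"wx": 0,"wy": 0,"wz": 0,"dx": 0,"dy": 0,"dz": 0,"jaw": -1},{"wx": 0,"wy": 0,"wz": 0,"dx": 0,"dy": 0,"dz": 0,"jaw": -1},{"wx": 0,"wy": 0,"wz": 0,"dx": 0,"dy": 0,"dz": 0,"jaw": -1},{"wx": 0,"wy": 0,"wz": 0,"dx": 0,"dy": 0,"dz": 0,"jaw": -1}], "grip_force": 50}}

```text
clock: 14.52
eef_pos: [0.4051, 0.2137, -0.0114]
tcp_rot: [-3.142, -0.0, -0.182]
contact_force: [-0.1, 0.4, -1.8]
gripper_width: 0.0236
finger_force: 49.4
```

{"name": "move_arm", "arguments": {"steps": [{"wx": 0,"wy": 0,"wz": 0,"dx": 0,"dy": 0,"dz": -0.03,"jaw": -1},{"wx": 0,"wy": 0,"wz": 0,"dx": 0,"dy": 0,"dz": -0.06,"jaw": -1},{"wx": 0,"wy": 0,"wz": 0,"dx": 0,"dy": 0,"dz": -0.06,"jaw": -1},{"wx": 0,"wy": 0,"wz": -0.17,"dx": 0,"dy": 0,"dz": -0.04,"jaw": -1},{"wx": 0,"wy": 0,"wz": -0.17,"dx": 0,"dy": 0,"dz": -0.03,"jaw": -1},{"wx": 0,"wy": 0,"wz": -0.17,"dx": 0,"dy": 0,"dz": -0.02,"jaw": -1},{"wx": 0,"wy": 0,"wz": -0.17,"dx": 0,"dy": 0,"dz": 0,"jaw": -1},{"wx": 0,"wy": 0,"wz": -0.17,"dx": 0,"dy": 0,"dz": 0,"jaw": -1},{"wx": 0,"wy": 0,"wz": -0.17,"dx": 0,"dy": 0,"dz": 0,"jaw": -1},{"wx": 0,"wy": 0,"wz": -0.17,"dx": 0,"dy": 0,"dz": 0,"jaw": -1}]}}

```text
clock: 15.78
eef_pos: [0.4049, 0.2137, 0.2284]
tcp_rot: [-3.142, 0.0, 1.013]
contact_force: [-0.2, 0.7, -1.4]
gripper_width: 0.0237
finger_force: 49.5
```

{"name": "move_arm", "arguments": {"steps": [{"wx": 0,"wy": 0,"wz": -0.17,"dx": 0,"dy": 0,"dz": 0,"jaw": -1},{"wx": 0,"wy": 0,"wz": -0.157,"dx": 0,"dy": 0,"dz": 0,"jaw": -1},{"wx": 0,"wy": 0,"wz": 0,"dx": 0,"dy": 0,"dz": 0,"jaw": -1}]}}

```text
clock: 16.15
eef_pos: [0.4049, 0.2137, 0.2285]
tcp_rot: [-3.142, 0.0, 1.334]
contact_force: [-0.1, 0.2, -0.4]
gripper_width: 0.0242
finger_force: 49.5
```

{"name": "move_arm", "arguments": {"steps": [{"wx": 0,"wy": 0,"wz": 0,"dx": -0.0445,"dy": 0.02,"dz": 0,"jaw": -1},{"wx": 0,"wy": 0,"wz": 0,"dx": -0.0445,"dy": 0.02,"dz": 0,"jaw": -1},{"wx": 0,"wy": 0,"wz": 0,"dx": -0.0445,"dy": 0.02,"dz": 0,"jaw": -1},{"wx": 0,"wy": 0,"wz": 0,"dx": -0.0445,"dy": 0.02,"dz": 0,"jaw": -1},{"wx": 0,"wy": 0,"wz": 0,"dx": -0.0445,"dy": 0.02,"dz": 0,"jaw": -1},{"wx": 0,"wy": 0,"wz": 0,"dx": -0.0445,"dy": 0.02,"dz": 0,"jaw": -1},{"wx": 0,"wy": 0,"wz": 0,"dx": -0.0445,"dy": 0.02,"dz": 0,"jaw": -1},{"wx": 0,"wy": 0,"wz": 0,"dx": -0.0445,"dy": 0.02,"dz": 0,"jaw": -1},{"wx": 0,"wy": 0,"wz": 0,"dx": 0,"dy": 0,"dz": 0,"jaw": -1}]}}

```text
clock: 17.27
eef_pos: [0.4769, -0.1738, 0.2279]
tcp_rot: [-3.141, 0.001, 1.325]
contact_force: [0.2, 1.0, -0.0]
gripper_width: 0.0238
finger_force: 49.5
```

{"name": "move_arm", "arguments": {"steps": [{"wx": 0,"wy": -0.153,"wz": 0,"dx": 0,"dy": 0,"dz": 0,"jaw": -1},{"wx": 0,"wy": -0.153,"wz": 0,"dx": 0,"dy": 0,"dz": 0,"jaw": -1},{"wx": 0,"wy": -0.153,"wz": 0,"dx": 0,"dy": 0,"dz": 0,"jaw": -1},{"wx": 0,"wy": -0.152,"wz": 0,"dx": 0,"dy": 0,"dz": 0,"jaw": -1},{"wx": 0,"wy": 0,"wz": 0,"dx": 0,"dy": 0,"dz": 0,"jaw": -1}]}}

```text
clock: 17.9
eef_pos: [0.4778, -0.1661, 0.2268]
tcp_rot: [-3.14, 0.611, 1.34]
contact_force: [-0.3, 0.4, -0.0]
gripper_width: 0.024
finger_force: 49.5
```

```bash
cat > go.py <<'E'
import sys
from lane import *
# usage: go.py lane xlane(centre) height_above_home tubex tubez
l=sys.argv[1]; x,dh,tx,tz=map(float,sys.argv[2:6])
C=world(l,x,0,.0125+dh); tcp=C-Rt@np.array([tx,0,tz])
s=sense(); Rw=R.from_euler('xyz',s['tcp_rot']).as_matrix()
print('target',tcp,'now',s['eef_pos'],'joints',s['joints'],'F',s['contact_force'])
print('tool shift',Rw.T@(tcp-s['eef_pos']),'turn',R.from_matrix(Rw.T@Rt).as_rotvec())
E
python3 go.py short .0405 .1 .0005 -.0279
python3 - <<'E'
from h import *
im,P=shot('wrist'); cv2.imwrite('pics/w6.png',im); np.save('w6.npy',P)
E
```

```text
target [ 0.4785 -0.2614  0.1349] now [ 0.4778 -0.1661  0.2268] joints [ 0.2483  0.1601 -0.4654  1.8014  0.6136  1.516  -0.5891] F [-0.2598  0.3838 -0.0498]
tool shift [-0.0231  0.0227  0.1284] turn [0.0011 0.0001 0.0043]
```

View pics/w6.png

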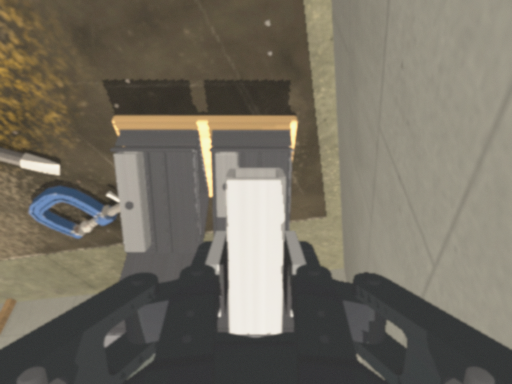

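The pose is square to the slope: tube at (255,255), long pattern at (132,200), short pattern at (225,170). I move closer and refit from this square-on view.

{"name": "move_arm", "arguments": {"steps": [{"wx": 0,"wy": 0,"wz": 0.004,"dx": -0.023,"dy": 0.0227,"dz": 0.03,"jaw": -1},{"wx": 0,"wy": 0,"wz": 0,"dx": 0,"dy": 0,"dz": 0.04,"jaw": -1},{"wx": 0,"wy": 0,"wz": 0,"dx": 0,"dy": 0,"dz": 0.05,"jaw": -1},{"wx": 0,"wy": 0,"wz": 0,"dx": 0,"dy": 0,"dz": 0,"jaw": -1}]}}

```text
clock: 18.45
eef_pos: [0.4753, -0.2637, 0.1414]
tcp_rot: [-3.14, 0.611, 1.324]
contact_force: [0.4, 0.2, -1.1]
gripper_width: 0.0237
finger_force: 49.4
```

```bash
python3 go.py short .0405 .1 .0005 -.0279
cat > refit.py <<'E'
from lane import *
im,P=shot('wrist'); s=sense()
Rw=R.from_euler('xyz',s['tcp_rot']).as_matrix()
T=(P-s['eef_pos'])@Rw
L=P.reshape(-1,3)@F0.T; Tt=T.reshape(-1,3)
for nm,yc in (('shortpat',.4705),('longpat',.3568)):
    m=(abs(L[:,2]-(h0+.025))<.004)&(abs(L[:,1]-yc)<.018)&(L[:,0]>.14)&(L[:,0]<.29)
    if m.sum()>30: print(nm,m.sum(),np.median(L[m,2]),np.percentile(L[m],[1,99],axis=0).tolist(),cv2.minAreaRect(L[m,:2].astype(np.float32)*1000))
fl=(abs(L[:,2]-h0)<.005)&(L[:,0]>.16)&(L[:,0]<.28)&(L[:,1]>.33)&(L[:,1]<.56); print('floor',fl.sum(),np.median(L[fl,2]))
for nm,yc in (('short',Y['short']),('long',Y['long'])):
    rb=(L[:,2]>h0+.0045)&(L[:,2]<h0+.010)&(abs(L[:,1]-yc)<.026)&(L[:,0]>.158)&(L[:,0]<.27)
    if rb.sum()>10:
        hh,e=np.histogram(L[rb,1],np.arange(yc-.026,yc+.027,.002)); print('ribs',nm,[(round(a+.001-yc,3),int(n)) for a,n in zip(e,hh) if n>3])
# held tube: top face in tool frame
t=(abs(Tt[:,2]+.0279+.0125)<.004)&(abs(Tt[:,1])<.02)&(abs(Tt[:,0])<.075)
print('held',t.sum(),np.median(Tt[t,2]),cv2.minAreaRect(Tt[t,:2].astype(np.float32)*1000),np.percentile(Tt[t],[1,99],axis=0).tolist())
E
python3 refit.py
```

```text
target [ 0.4785 -0.2614  0.1349] now [ 0.4753 -0.2637  0.1414] joints [ 0.3484  0.2395 -0.3811  1.8949  0.7025  1.2997 -0.5695] F [ 0.4246  0.2039 -1.1375]
tool shift [0.0062 0.0025 0.0036] turn [-0.0075 -0.0002 -0.0089]
shortpat 3254 -0.02979705412141455 [[0.15171650548745036, 0.458106191535768, -0.03315487973785728], [0.22482364514470418, 0.4826497495411339, -0.02680127973279089]] ((188.64849853515625, 470.2056579589844), (74.74195098876953, 25.41673469543457), 0.133748859167099)
longpat 5171 -0.0299404653434534 [[0.15230842065064, 0.3443609044232264, -0.033886529482885376], [0.26952059293496056, 0.3692814390738971, -0.02704835553609739]] ((211.467041015625, 356.6976623535156), (119.93309783935547, 26.724714279174805), 0.3159356117248535)
floor 11493 -0.054700856399737534
ribs short [(np.float64(-0.021), 15), (np.float64(-0.019), 51), (np.float64(-0.017), 59), (np.float64(0.015), 23), (np.float64(0.017), 51), (np.float64(0.019), 56)]
ribs long [(np.float64(-0.021), 24), (np.float64(-0.019), 264), (np.float64(-0.017), 439), (np.float64(-0.015), 12), (np.float64(0.015), 22), (np.float64(0.017), 295), (np.float64(0.019), 374)]
held 9126 -0.03811230882078853 ((2.6930007934570312, -0.14539146423339844), (75.12655639648438, 39.999874114990234), 1.0235306024551392) [[-0.033194326038067386, -0.015052117664166751, -0.042694863218866], [0.03938606814743122, 0.013553510181724597, -0.0367228489867649]]
```

```bash
sed -i 's/^x0,h0=.*/x0,h0=.1516,-.0550/' lane.py; python3 go.py short .0405 .1 .0027 -.0258;python3 go.py short .0405 .002 .0027 -.0258
```

```text
target [ 0.4785 -0.2612  0.1377] now [ 0.4773 -0.2621  0.1432] joints [ 0.3471  0.2382 -0.3832  1.8922  0.7023  1.301  -0.5693] F [0.9645 0.8887 0.1734]
tool shift [0.0041 0.0009 0.0038] turn [-0.0037 -0.0008 -0.0085]
target [ 0.4653 -0.3159  0.0574] now [ 0.4773 -0.2621  0.1432] joints [ 0.3471  0.2382 -0.3832  1.8922  0.7023  1.301  -0.5693] F [0.9645 0.8887 0.1734]
tool shift [0.004  0.0012 0.1018] turn [-0.0037 -0.0008 -0.0085]
```

{"name": "move_arm", "arguments": {"steps": [{"wx": -0.003,"wy": 0,"wz": -0.008,"dx": 0.004,"dy": 0.001,"dz": 0,"jaw": -1},{"wx": 0,"wy": 0,"wz": 0,"dx": 0,"dy": 0,"dz": 0.03,"jaw": -1},{"wx": 0,"wy": 0,"wz": 0,"dx": 0,"dy": 0,"dz": 0.03,"jaw": -1},{"wx": 0,"wy": 0,"wz": 0,"dx": 0,"dy": 0,"dz": 0,"jaw": -1},{"wx": 0,"wy": 0,"wz": 0,"dx": 0,"dy": 0,"dz": 0,"jaw": -1}]}}

```text
clock: 19.12
eef_pos: [0.4744, -0.2898, 0.0934]
tcp_rot: [3.139, 0.61, 1.339]
contact_force: [0.6, -0.6, -0.8]
gripper_width: 0.0237
finger_force: 49.5
```

```bash
python3 go.py short .0405 .002 .0027 -.0258
```

```text
target [ 0.4653 -0.3159  0.0574] now [ 0.4744 -0.2898  0.0934] joints [ 0.3717  0.2935 -0.3573  1.9411  0.7615  1.1953 -0.5985] F [ 0.615  -0.6293 -0.7897]
tool shift [-0.0019 -0.003   0.0452] turn [ 0.0052 -0.0006  0.0034]
```

{"name": "move_arm", "arguments": {"steps": [{"wx": 0.003,"wy": 0,"wz": 0.003,"dx": -0.001,"dy": -0.002,"dz": 0.015,"jaw": -1},{"wx": 0,"wy": 0,"wz": 0,"dx": 0,"dy": 0,"dz": 0.015,"jaw": -1},{"wx": 0,"wy": 0,"wz": 0,"dx": 0,"dy": 0,"dz": 0,"jaw": -1},{"wx": 0,"wy": 0,"wz": 0,"dx": 0,"dy": 0,"dz": 0,"jaw": -1}]}}

```text
clock: 19.62
eef_pos: [0.4668, -0.3079, 0.0679]
tcp_rot: [-3.141, 0.611, 1.336]
contact_force: [0.1, 0.2, -1.4]
gripper_width: 0.0238
finger_force: 49.5
```

```bash
python3 go.py short .0405 .002 .0027 -.0258; python3 refit.py
```

```text
target [ 0.4653 -0.3159  0.0574] now [ 0.4668 -0.3079  0.0679] joints [ 0.3889  0.3239 -0.3376  1.9644  0.7926  1.1451 -0.6166] F [ 0.1097  0.2099 -1.3545]
tool shift [-0.0006  0.0004  0.0132] turn [-0.0005 -0.      0.0008]
shortpat 5983 -0.029784207510875356 [[0.15146808666105843, 0.4582692061322185, -0.03330044399652214], [0.2089889230793494, 0.4827695261053208, -0.02653191459145729]] ((181.56024169921875, 470.2696533203125), (61.049224853515625, 25.65827751159668), 0.18527913093566895)
floor 14709 -0.05468976907004859
ribs short [(np.float64(-0.021), 28), (np.float64(-0.019), 266), (np.float64(-0.017), 186), (np.float64(0.015), 70), (np.float64(0.017), 308), (np.float64(0.019), 199)]
ribs long [(np.float64(-0.021), 53), (np.float64(-0.019), 440), (np.float64(-0.017), 907), (np.float64(-0.015), 69), (np.float64(0.015), 32), (np.float64(0.017), 397), (np.float64(0.019), 628), (np.float64(0.021), 17)]
held 9114 -0.04039719048978972 ((3.170795440673828, 0.3326091766357422), (75.13578033447266, 39.22246551513672), 0.3082318902015686) [[-0.032640780509243864, -0.014051795276992922, -0.04270315161633555], [0.040186856802154364, 0.013401979420656423, -0.038518469473305166]]
```

{"name": "move_arm", "arguments": {"steps": [{"wx": 0,"wy": 0,"wz": 0,"dx": 0,"dy": 0,"dz": 0.007,"jaw": -1},{"wx": 0,"wy": 0,"wz": 0,"dx": 0,"dy": 0,"dz": 0.005,"jaw": -1},{"wx": 0,"wy": 0,"wz": 0,"dx": 0,"dy": 0,"dz": 0.002,"jaw": -1},{"wx": 0,"wy": 0,"wz": 0,"dx": 0,"dy": 0,"dz": 0,"jaw": -1}]}}

```text
clock: 20.18
eef_pos: [0.4647, -0.3159, 0.0564]
tcp_rot: [-3.14, 0.611, 1.336]
contact_force: [1.0, 0.0, -1.3]
gripper_width: 0.0239
finger_force: 49.5
```

```bash
python3 go.py short .0405 .000 .003 -.027
```

```text
target [ 0.4648 -0.3179  0.055 ] now [ 0.4647 -0.3159  0.0564] joints [ 0.3958  0.3396 -0.3286  1.9727  0.8091  1.1215 -0.6255] F [ 0.9576  0.0204 -1.2765]
tool shift [-0.0008  0.0006  0.0023] turn [-0.0006  0.0001  0.0007]
```

Down 1.5 mm more, then check contact.

{"name": "move_arm", "arguments": {"steps": [{"wx": 0,"wy": 0,"wz": 0,"dx": 0,"dy": 0,"dz": 0.0015,"jaw": -1},{"wx": 0,"wy": 0,"wz": 0,"dx": 0,"dy": 0,"dz": 0,"jaw": -1}]}}

```text
clock: 20.42
eef_pos: [0.4647, -0.3166, 0.0553]
tcp_rot: [-3.141, 0.611, 1.336]
contact_force: [-0.5, -0.4, 0.0]
gripper_width: 0.0239
finger_force: 49.5
```

{"name": "move_arm", "arguments": {"steps": [{"wx": 0,"wy": 0,"wz": 0,"dx": 0,"dy": 0,"dz": 0.001,"jaw": -1},{"wx": 0,"wy": 0,"wz": 0,"dx": 0,"dy": 0,"dz": 0,"jaw": -1},{"wx": 0,"wy": 0,"wz": 0,"dx": 0,"dy": 0,"dz": 0,"jaw": -0.1},{"wx": 0,"wy": 0,"wz": 0,"dx": 0,"dy": 0,"dz": 0,"jaw": -0.1},{"wx": 0,"wy": 0,"wz": 0,"dx": 0,"dy": 0,"dz": 0,"jaw": -0.1},{"wx": 0,"wy": 0,"wz": 0,"dx": 0,"dy": 0,"dz": -0.02,"jaw": -0.1},{"wx": 0,"wy": 0,"wz": 0,"dx": 0,"dy": 0,"dz": -0.05,"jaw": -0.1},{"wx": 0,"wy": 0,"wz": 0,"dx": 0,"dy": 0,"dz": -0.06,"jaw": 0},{"wx": 0,"wy": 0,"wz": 0,"dx": 0,"dy": 0,"dz": 0,"jaw": 0}]}}

```text
clock: 21.55
eef_pos: [0.486, -0.2409, 0.1658]
tcp_rot: [3.133, 0.609, 1.336]
contact_force: [0.6, 0.3, -0.9]
gripper_width: 0.0425
finger_force: 0.0
```

```bash
cat > chk.py <<'E'
from lane import *
im,P=shot('wrist'); L=P.reshape(-1,3)@F0.T
for nm,hl in (('short',.0375),('long',.06)):
    a=np.array([x0,Y[nm],h0]); q=L-a
    m=(abs(q[:,2]-.025)<.005)&(abs(q[:,1])<.022)&(q[:,0]>-.01)&(q[:,0]<.14)
    if m.sum()>50:
        r=cv2.minAreaRect(q[m,:2].astype(np.float32)*1000); print(nm,m.sum(),'top z',np.median(q[m,2]),r)
        k=m&(q[:,0]<.03); k2=m&(q[:,0]>.045); print(' z low/high',np.median(q[k,2]),np.median(q[k2,2]),np.percentile(q[m,0],[1,99]))
    m=(abs(q[:,2]-.025)<.005)&(abs(q[:,1]+.056)<.018)&(q[:,0]>-.01)&(q[:,0]<.14)
    if m.sum()>50: print(' pattern',m.sum(),np.median(q[m,2]),cv2.minAreaRect(q[m,:2].astype(np.float32)*1000))
cv2.imwrite('pics/chk_%d.png'%(sense()['clock']*100),im)
print(sense()['eef_pos'])
E
python3 chk.py
```

```text
short 2495 top z 0.02527719081320482 ((36.27571487426758, -1.3496055603027344), (75.33332061767578, 25.004148483276367), 0.41891181468963623)
 z low/high 0.02528166292871099 0.025296351602053013 [-0.0012  0.0727]
 pattern 2547 0.025263123703850237 ((37.23518371582031, -56.2271842956543), (75.17794036865234, 25.446735382080078), 0.39091214537620544)
 pattern 4152 0.025065534480846863 ((59.778419494628906, -56.2827033996582), (119.81318664550781, 26.324596405029297), 0.209962859749794)
[ 0.484  -0.2428  0.1635]
```

{"name": "move_arm", "arguments": {"steps": [{"wx": 0,"wy": 0,"wz": 0,"dx": 0.02,"dy": 0,"dz": -0.055,"jaw": 0},{"wx": 0,"wy": 0,"wz": 0,"dx": 0.02,"dy": 0,"dz": -0.055,"jaw": 0},{"wx": 0,"wy": 0.153,"wz": 0,"dx": 0,"dy": 0,"dz": 0,"jaw": 0},{"wx": 0,"wy": 0.153,"wz": 0,"dx": 0,"dy": 0,"dz": 0,"jaw": 0},{"wx": 0,"wy": 0.153,"wz": 0,"dx": 0,"dy": 0,"dz": 0,"jaw": 0},{"wx": 0,"wy": 0.152,"wz": 0,"dx": 0,"dy": 0,"dz": 0,"jaw": 0},{"wx": 0,"wy": 0,"wz": 0,"dx": 0,"dy": 0,"dz": 0,"jaw": 0}]}}

```text
clock: 22.48
eef_pos: [0.5027, -0.1558, 0.2276]
tcp_rot: [-3.14, -0.0, 1.327]
contact_force: [-0.6, -0.8, -0.1]
gripper_width: 0.0426
finger_force: 0.0
```

{"name": "move_arm", "arguments": {"steps": [{"wx": 0,"wy": 0,"wz": 0,"dx": 0.0457,"dy": -0.03,"dz": 0,"jaw": 0},{"wx": 0,"wy": 0,"wz": 0,"dx": 0.0457,"dy": -0.03,"dz": 0,"jaw": 0},{"wx": 0,"wy": 0,"wz": 0,"dx": 0.0457,"dy": -0.03,"dz": 0,"jaw": 0},{"wx": 0,"wy": 0,"wz": 0,"dx": 0.0457,"dy": -0.03,"dz": 0,"jaw": 0},{"wx": 0,"wy": 0,"wz": 0,"dx": 0.0457,"dy": -0.03,"dz": 0,"jaw": 0},{"wx": 0,"wy": 0,"wz": 0,"dx": 0.0457,"dy": -0.03,"dz": 0,"jaw": 0},{"wx": 0,"wy": 0,"wz": 0.175,"dx": 0,"dy": 0,"dz": 0,"jaw": 0},{"wx": 0,"wy": 0,"wz": 0.175,"dx": 0,"dy": 0,"dz": 0,"jaw": 0},{"wx": 0,"wy": 0,"wz": 0.175,"dx": 0,"dy": 0,"dz": 0,"jaw": 0},{"wx": 0,"wy": 0,"wz": 0.175,"dx": 0,"dy": 0,"dz": 0,"jaw": 0}]}}

```text
clock: 23.72
eef_pos: [0.3923, 0.1572, 0.2275]
tcp_rot: [3.141, 0.003, 0.631]
contact_force: [-0.8, -0.4, 0.2]
gripper_width: 0.0424
finger_force: 0.0
```

{"name": "move_arm", "arguments": {"steps": [{"wx": 0,"wy": 0,"wz": 0.175,"dx": 0,"dy": 0,"dz": 0,"jaw": 0},{"wx": 0,"wy": 0,"wz": 0.175,"dx": 0,"dy": 0,"dz": 0,"jaw": 0},{"wx": 0,"wy": 0,"wz": 0.175,"dx": 0,"dy": 0,"dz": 0,"jaw": 0},{"wx": 0,"wy": 0,"wz": 0.175,"dx": 0,"dy": 0,"dz": 0,"jaw": 0},{"wx": 0,"wy": 0,"wz": 0.17,"dx": 0,"dy": 0,"dz": 0,"jaw": 0},{"wx": 0,"wy": 0,"wz": 0,"dx": 0,"dy": 0,"dz": 0.04,"jaw": 0},{"wx": 0,"wy": 0,"wz": 0,"dx": 0,"dy": 0,"dz": 0,"jaw": 0}]}}

```text
clock: 24.6
eef_pos: [0.3908, 0.1566, 0.1859]
tcp_rot: [3.138, 0.005, -0.233]
contact_force: [-1.0, 0.4, -0.7]
gripper_width: 0.0429
finger_force: 0.0
```

```bash
python3 - <<'E'
from h import *
np.set_printoptions(precision=4,suppress=True)
im,P=shot('wrist'); s=sense(); print(s['eef_pos'],s['tcp_rot'],s['joints'])
for q in silhouettes('long_tube','wrist')[:2]:
    p=P[q['mask']]; p=p[abs(p[:,2]-.029)<.006]
    print(q['score'],q['bbox'],len(p),np.median(p[:,2]),cv2.minAreaRect(p[:,:2].astype(np.float32)*1000))
E
```

```text
[0.3919 0.1571 0.1876] [ 3.1396  0.0031 -0.233 ] [ 0.4387 -0.1157 -0.8449  1.9706 -0.0913  1.2529 -2.1777]
0.7 [248.8, 111.9, 272.6, 223.4] 2713 0.02820179597383704 ((391.5815734863281, 153.31307983398438), (25.018829345703125, 118.7741928100586), 76.40400695800781)
```

{"name": "move_arm", "arguments": {"steps": [{"wx": 0,"wy": 0,"wz": 0.003,"dx": 0.008,"dy": 0.0036,"dz": 0.03,"jaw": 0},{"wx": 0,"wy": 0,"wz": 0,"dx": 0,"dy": 0,"dz": 0.05,"jaw": 0},{"wx": 0,"wy": 0,"wz": 0,"dx": 0,"dy": 0,"dz": 0.05,"jaw": 0},{"wx": 0,"wy": 0,"wz": 0,"dx": 0,"dy": 0,"dz": 0.03,"jaw": 0},{"wx": 0,"wy": 0,"wz": 0,"dx": 0,"dy": 0,"dz": 0,"jaw": 0},{"wx": 0,"wy": 0,"wz": 0,"dx": 0,"dy": 0,"dz": 0,"jaw": 0}]}}

```text
clock: 25.45
eef_pos: [0.4013, 0.1524, 0.0299]
tcp_rot: [-3.141, -0.001, -0.237]
contact_force: [-1.3, 0.0, 0.8]
gripper_width: 0.0425
finger_force: 0.0
```

{"name": "move_arm", "arguments": {"steps": [{"wx": 0,"wy": 0,"wz": 0,"dx": 0,"dy": 0.001,"dz": 0.02,"jaw": 0},{"wx": 0,"wy": 0,"wz": 0,"dx": 0,"dy": 0,"dz": 0.015,"jaw": 0},{"wx": 0,"wy": 0,"wz": 0,"dx": 0,"dy": 0,"dz": 0.006,"jaw": 0},{"wx": 0,"wy": 0,"wz": 0,"dx": 0,"dy": 0,"dz": 0,"jaw": 0},{"wx": 0,"wy": 0,"wz": 0,"dx": 0,"dy": 0,"dz": 0,"jaw": -1},{"wx": 0,"wy": 0,"wz": 0,"dx": 0,"dy": 0,"dz": 0,"jaw": -1},{"wx": 0,"wy": 0,"wz": 0,"dx": 0,"dy": 0,"dz": 0,"jaw": -1},{"wx": 0,"wy": 0,"wz": 0,"dx": 0,"dy": 0,"dz": 0,"jaw": -1}], "grip_force": 60}}

```text
clock: 26.45
eef_pos: [0.4004, 0.1511, -0.012]
tcp_rot: [-3.141, -0.0, -0.237]
contact_force: [-1.3, -0.7, 5.0]
gripper_width: 0.0237
finger_force: 59.7
```

{"name": "move_arm", "arguments": {"steps": [{"wx": 0,"wy": 0,"wz": 0,"dx": 0,"dy": 0,"dz": -0.03,"jaw": -1},{"wx": 0,"wy": 0,"wz": 0,"dx": 0,"dy": 0,"dz": -0.06,"jaw": -1},{"wx": 0,"wy": 0,"wz": 0,"dx": 0,"dy": 0,"dz": -0.06,"jaw": -1},{"wx": 0,"wy": 0,"wz": -0.175,"dx": 0,"dy": 0,"dz": -0.04,"jaw": -1},{"wx": 0,"wy": 0,"wz": -0.175,"dx": 0,"dy": 0,"dz": -0.03,"jaw": -1},{"wx": 0,"wy": 0,"wz": -0.175,"dx": 0,"dy": 0,"dz": -0.02,"jaw": -1},{"wx": 0,"wy": 0,"wz": -0.175,"dx": 0,"dy": 0,"dz": 0,"jaw": -1},{"wx": 0,"wy": 0,"wz": -0.175,"dx": 0,"dy": 0,"dz": 0,"jaw": -1},{"wx": 0,"wy": 0,"wz": -0.175,"dx": 0,"dy": 0,"dz": 0,"jaw": -1},{"wx": 0,"wy": 0,"wz": -0.175,"dx": 0,"dy": 0,"dz": 0,"jaw": -1}]}}

```text
clock: 27.7
eef_pos: [0.3996, 0.1509, 0.2273]
tcp_rot: [-3.141, 0.0, 0.994]
contact_force: [0.1, -0.2, -1.8]
gripper_width: 0.0234
finger_force: 59.5
```

{"name": "move_arm", "arguments": {"steps": [{"wx": 0,"wy": 0,"wz": -0.175,"dx": 0,"dy": 0,"dz": 0,"jaw": -1},{"wx": 0,"wy": 0,"wz": -0.173,"dx": 0,"dy": 0,"dz": 0,"jaw": -1},{"wx": 0,"wy": 0,"wz": 0,"dx": 0,"dy": 0,"dz": 0,"jaw": -1}]}}

```text
clock: 28.08
eef_pos: [0.3997, 0.1509, 0.2273]
tcp_rot: [-3.141, 0.0, 1.335]
contact_force: [0.8, 0.3, -1.5]
gripper_width: 0.0238
finger_force: 59.5
```

{"name": "move_arm", "arguments": {"steps": [{"wx": 0,"wy": 0,"wz": 0,"dx": -0.047,"dy": 0.018,"dz": 0,"jaw": -1},{"wx": 0,"wy": 0,"wz": 0,"dx": -0.047,"dy": 0.018,"dz": 0,"jaw": -1},{"wx": 0,"wy": 0,"wz": 0,"dx": -0.047,"dy": 0.018,"dz": 0,"jaw": -1},{"wx": 0,"wy": 0,"wz": 0,"dx": -0.047,"dy": 0.018,"dz": 0,"jaw": -1},{"wx": 0,"wy": 0,"wz": 0,"dx": -0.047,"dy": 0.018,"dz": 0,"jaw": -1},{"wx": 0,"wy": 0,"wz": 0,"dx": -0.047,"dy": 0.018,"dz": 0,"jaw": -1},{"wx": 0,"wy": 0,"wz": 0,"dx": 0,"dy": 0,"dz": 0,"jaw": -1}]}}

```text
clock: 28.95
eef_pos: [0.4387, -0.1524, 0.2267]
tcp_rot: [-3.14, 0.0, 1.325]
contact_force: [0.8, 1.4, -2.2]
gripper_width: 0.0237
finger_force: 59.5
```

{"name": "move_arm", "arguments": {"steps": [{"wx": 0,"wy": -0.153,"wz": 0,"dx": 0,"dy": 0,"dz": 0,"jaw": -1},{"wx": 0,"wy": -0.153,"wz": 0,"dx": 0,"dy": 0,"dz": 0,"jaw": -1},{"wx": 0,"wy": -0.153,"wz": 0,"dx": 0,"dy": 0,"dz": 0,"jaw": -1},{"wx": 0,"wy": -0.152,"wz": 0,"dx": 0,"dy": 0,"dz": 0,"jaw": -1},{"wx": 0,"wy": 0,"wz": 0,"dx": 0,"dy": 0,"dz": 0,"jaw": -1},{"wx": 0,"wy": 0,"wz": 0,"dx": 0,"dy": 0,"dz": 0,"jaw": -1}]}}

```text
clock: 29.7
eef_pos: [0.4392, -0.1484, 0.2272]
tcp_rot: [3.141, 0.609, 1.334]
contact_force: [0.1, -0.2, -1.9]
gripper_width: 0.0236
finger_force: 59.6
```

```bash
python3 go.py long .063 .1 -.009 -.0279; python3 refit.py|grep held
```

```text
target [ 0.3656 -0.2443  0.1422] now [ 0.4392 -0.1484  0.2272] joints [ 0.3707  0.0963 -0.6217  1.8734  0.5843  1.5244 -0.623 ] F [ 0.1148 -0.1543 -1.8744]
tool shift [-0.042  -0.0491  0.1329] turn [-0.0005 -0.002  -0.001 ]
held 11119 -0.04133021382860638 ((10.908660888671875, 0.5854072570800781), (38.1072883605957, 89.26415252685547), 82.53081512451172) [[-0.03207481398153449, -0.013140607958782368, -0.04293709443359339], [0.05375449317067894, 0.011943445769038639, -0.03947235809328535]]
```

{"name": "move_arm", "arguments": {"steps": [{"wx": 0,"wy": 0,"wz": 0,"dx": 0,"dy": -0.025,"dz": 0.01,"jaw": -1},{"wx": 0,"wy": 0,"wz": 0,"dx": 0,"dy": -0.024,"dz": 0.02,"jaw": -1},{"wx": 0,"wy": 0,"wz": 0,"dx": -0.022,"dy": 0,"dz": 0.03,"jaw": -1},{"wx": 0,"wy": 0,"wz": 0,"dx": -0.022,"dy": 0,"dz": 0.03,"jaw": -1},{"wx": 0,"wy": 0,"wz": 0,"dx": 0,"dy": 0,"dz": 0.03,"jaw": -1},{"wx": 0,"wy": 0,"wz": 0,"dx": 0,"dy": 0,"dz": 0,"jaw": -1},{"wx": 0,"wy": 0,"wz": 0,"dx": 0,"dy": 0,"dz": 0,"jaw": -1}]}}

```text
clock: 30.62
eef_pos: [0.3676, -0.239, 0.1552]
tcp_rot: [3.14, 0.61, 1.334]
contact_force: [-0.4, 0.9, -1.0]
gripper_width: 0.0237
finger_force: 59.4
```

```bash
python3 go.py long .063 .002 -.0065 -.028; python3 refit.py
```

```text
target [ 0.3519 -0.3009  0.0632] now [ 0.3676 -0.239   0.1552] joints [ 0.4869 -0.0012 -0.5285  2.1208  0.6144  1.2718 -0.5397] F [-0.4071  0.9361 -0.9976]
tool shift [ 0.0003 -0.0009  0.112 ] turn [ 0.0007 -0.0006 -0.0012]
shortpat 3111 -0.02997087979886288 [[0.15176415710101682, 0.45755503513294427, -0.03296756580663267], [0.2248379523745653, 0.48210401090942584, -0.026628489504791332]] ((188.80825805664062, 470.1768798828125), (74.4594497680664, 25.64461898803711), 0.33481743931770325)
longpat 4438 -0.03003646560563726 [[0.15232687551127033, 0.3440951440472599, -0.03299773782873841], [0.26735135716565794, 0.36865402850250834, -0.026919107819859966]] ((211.30242919921875, 356.2289733886719), (119.43601989746094, 25.479198455810547), 0.307687908411026)
floor 8492 -0.054814195903255966
ribs short [(np.float64(-0.021), 127), (np.float64(-0.019), 340), (np.float64(-0.017), 169), (np.float64(-0.015), 41), (np.float64(-0.013), 162), (np.float64(0.015), 46), (np.float64(0.017), 115), (np.float64(0.019), 51)]
ribs long [(np.float64(-0.021), 9), (np.float64(-0.019), 18), (np.float64(-0.017), 19), (np.float64(0.015), 11), (np.float64(0.017), 24), (np.float64(0.019), 9)]
held 11145 -0.04101971873744664 ((9.515296936035156, 0.5725460052490234), (38.16128158569336, 90.3998794555664), 82.7322998046875) [[-0.03294035592995835, -0.013297367236860057, -0.04267980060735846], [0.052812533444975766, 0.012093285966026482, -0.03920031762184081]]
```

{"name": "move_arm", "arguments": {"steps": [{"wx": 0,"wy": 0,"wz": 0,"dx": 0,"dy": -0.0005,"dz": 0.03,"jaw": -1},{"wx": 0,"wy": 0,"wz": 0,"dx": 0,"dy": 0,"dz": 0.03,"jaw": -1},{"wx": 0,"wy": 0,"wz": 0,"dx": 0,"dy": 0,"dz": 0.03,"jaw": -1},{"wx": 0,"wy": 0,"wz": 0,"dx": 0,"dy": 0,"dz": 0,"jaw": -1},{"wx": 0,"wy": 0,"wz": 0,"dx": 0,"dy": 0,"dz": 0,"jaw": -1}]}}

```text
clock: 31.3
eef_pos: [0.3559, -0.2885, 0.0816]
tcp_rot: [3.14, 0.611, 1.336]
contact_force: [1.0, 0.8, -0.8]
gripper_width: 0.0234
finger_force: 59.4
```

```bash
python3 go.py long .063 .002 -.0065 -.028; python3 refit.py
```

```text
target [ 0.3519 -0.3009  0.0632] now [ 0.3559 -0.2885  0.0816] joints [ 0.5322  0.1011 -0.4745  2.2044  0.7402  1.1032 -0.6093] F [ 0.9553  0.7734 -0.8089]
tool shift [-0.0001 -0.001   0.0225] turn [ 0.0018 -0.0002  0.0005]
shortpat 7280 -0.029895790708188957 [[0.15170106594859806, 0.45757645756126, -0.03325743607285867], [0.2240810349567764, 0.4820701628254927, -0.026620143841652136]] ((188.7923126220703, 469.9813537597656), (75.08549499511719, 25.698938369750977), 0.056196462363004684)
longpat 7320 -0.030032389238970142 [[0.15224643481690775, 0.3444032463641116, -0.03346242048573401], [0.22620372789204166, 0.3688364209603902, -0.026689626442472185]] ((190.76742553710938, 356.4177551269531), (78.56910705566406, 25.64051628112793), 0.05410134047269821)
floor 11137 -0.054737723842637705
ribs short [(np.float64(-0.021), 299), (np.float64(-0.019), 674), (np.float64(-0.017), 268), (np.float64(-0.015), 148), (np.float64(-0.013), 544), (np.float64(0.015), 87), (np.float64(0.017), 239), (np.float64(0.019), 88)]
ribs long [(np.float64(-0.021), 69), (np.float64(-0.019), 336), (np.float64(-0.017), 304), (np.float64(0.017), 205), (np.float64(0.019), 233)]
held 11138 -0.041184313645490675 ((10.186382293701172, 0.5622348785400391), (38.091365814208984, 89.69590759277344), 82.52342987060547) [[-0.03263696523778419, -0.01317984362470434, -0.04281002298635916], [0.05307504775979517, 0.012389839116841198, -0.03924953464254138]]
```

Aligned; lower to just above the floor.

{"name": "move_arm", "arguments": {"steps": [{"wx": 0.001,"wy": 0,"wz": 0,"dx": 0,"dy": -0.001,"dz": 0.01,"jaw": -1},{"wx": 0,"wy": 0,"wz": 0,"dx": 0,"dy": 0,"dz": 0.008,"jaw": -1},{"wx": 0,"wy": 0,"wz": 0,"dx": 0,"dy": 0,"dz": 0.004,"jaw": -1},{"wx": 0,"wy": 0,"wz": 0,"dx": 0,"dy": 0,"dz": 0,"jaw": -1},{"wx": 0,"wy": 0,"wz": 0,"dx": 0,"dy": 0,"dz": 0,"jaw": -1}]}}

```text
clock: 31.98
eef_pos: [0.3507, -0.3012, 0.0625]
tcp_rot: [-3.14, 0.611, 1.336]
contact_force: [0.2, 0.9, -2.0]
gripper_width: 0.0237
finger_force: 59.5
```

```bash
python3 go.py long .063 .000 -.0065 -.028
```

```text
target [ 0.3517 -0.3021  0.0616] now [ 0.3507 -0.3012  0.0625] joints [ 0.5438  0.1328 -0.4575  2.2221  0.7794  1.0635 -0.6327] F [ 0.199   0.8948 -2.0148]
tool shift [0.     0.0011 0.001 ] turn [-0.0011  0.0001  0.0007]
```

{"name": "move_arm", "arguments": {"steps": [{"wx": 0,"wy": 0,"wz": 0,"dx": 0,"dy": 0.0005,"dz": 0.001,"jaw": -1},{"wx": 0,"wy": 0,"wz": 0,"dx": 0,"dy": 0,"dz": 0,"jaw": -1},{"wx": 0,"wy": 0,"wz": 0,"dx": 0,"dy": 0,"dz": 0,"jaw": -0.1},{"wx": 0,"wy": 0,"wz": 0,"dx": 0,"dy": 0,"dz": 0,"jaw": -0.1},{"wx": 0,"wy": 0,"wz": 0,"dx": 0,"dy": 0,"dz": 0,"jaw": -0.1},{"wx": 0,"wy": 0,"wz": 0,"dx": 0,"dy": 0,"dz": -0.02,"jaw": -0.1},{"wx": 0,"wy": 0,"wz": 0,"dx": 0,"dy": 0,"dz": -0.05,"jaw": -0.1},{"wx": 0,"wy": 0,"wz": 0,"dx": 0,"dy": 0,"dz": -0.06,"jaw": 0},{"wx": 0,"wy": 0,"wz": 0,"dx": 0.01,"dy": 0,"dz": -0.03,"jaw": 0},{"wx": 0,"wy": 0,"wz": 0,"dx": 0,"dy": 0,"dz": 0,"jaw": 0}]}}

```text
clock: 33.22
eef_pos: [0.3766, -0.2023, 0.1894]
tcp_rot: [3.138, 0.61, 1.337]
contact_force: [1.2, -0.7, -0.6]
gripper_width: 0.0424
finger_force: 0.0
```

```bash
python3 chk.py; python3 - <<'E'
from h import *
_,Q=shot('top'); q=Q.reshape(-1,3); l=q[(q[:,0]>.36)&(q[:,0]<.58)&(q[:,1]>-.14)&(q[:,1]<.08)&(q[:,2]>.006)&(q[:,2]<.02)]
print('lid',len(l),np.median(l,0),sense()['qd'].round(3))
E
```

```text
short 2208 top z 0.02505322290480265 ((36.312957763671875, -1.563187599182129), (25.8720645904541, 75.31334686279297), 89.99826049804688)
 z low/high 0.025042527341874867 0.02507306569827386 [-0.0012  0.0724]
 pattern 2132 0.025028260630079808 ((37.09990692138672, -56.383628845214844), (74.65782928466797, 25.499706268310547), 0.16442492604255676)
long 3180 top z 0.025014436177405237 ((58.87189483642578, -1.441171646118164), (119.95494079589844, 24.941865921020508), 0.5371708869934082)
 z low/high 0.024999706832493026 0.025028291144646636 [-0.0003  0.1168]
 pattern 2719 0.024926777278844466 ((52.65714645385742, -56.57210922241211), (105.23521423339844, 25.30954933166504), 0.21679672598838806)
[ 0.3754 -0.2037  0.1881]
lid 20 [ 0.5303331  -0.1167092   0.01133576] [ 0.01   0.017  0.014  0.02   0.005 -0.005 -0.004]
```

```bash
python3 -c "
from rig import *
print(close_job())"
```

```text
the job is handed in; nothing more can be done
None
```

I lifted the lid off and laid it flat on the worktop beside the box. Both tubes lie flat at the stops in the lanes beside the patterns of their length, each about 1.5 mm off the centre line. I handed the job in at about 33 s; the lid was hidden from the top camera in the last check, and no verdict was shown.

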